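Burnish the tape edge on a watercolour board

TASK

Take the red burnisher out of the tool block, lay it on the green cutting mat and take it again so that its nib can point down. Press down the fresh blue tape on the watercolour board by rubbing the nib slowly and lightly, about 4 cm a second, along the tape's inner edge, from the left end of the near strip to the corner and on to the far end of the right strip, always on the edge and touching the board nowhere else. Then lay the burnisher back on the mat and let go, leaving the ink bottle, the paint jar and the tape roll where they are.

Things in the scene. Friction and masses are not known exactly. Their poses are not given: they have to be found in the camera images.
- burnisher: burnisher 177 mm long, about 60 g: red square handle 16 x 16 mm for 135 mm, brass ferrule 15 mm across to 150 mm, cream nib 12 mm across, ball end. Origin: centre of the butt face; z axis from butt to nib; x, y normal to the handle's flats. Starts loose, upright, nib up, 55 mm deep in the tool block (butt 10 mm above the table), 1.5 mm play each side; balances 80 mm from the butt
- burnisher_tip (a point): centre of the nib's ball end (6 mm radius), on the tool's axis 171 mm from the butt; when the nib presses a flat surface this point is 6 mm above it
- burnisher_mid (a point): point on the tool's axis 85 mm from the butt
- block: fixed beech tool block 90 x 90 x 65 mm high, origin under its centre; the square hole in the middle of its top holds the burnisher, sides parallel to the block's; the four small holes are empty
- mat: fixed flat green cutting mat 220 mm (its x) x 150 mm (its y) x 3 mm thick, origin under its centre
- board: fixed rigid plywood drawing board, 200 mm (x, away from the robot) x 250 mm (y, leftwards) x 12 mm thick, origin under its centre. A painted sheet is held by four 25 mm tapes: fresh blue on the near (-x) and right (-y) sides, cream, already pressed, on the far and left sides. Paper and tape add no height: the surface is flat, 12 mm above the table
- seam_start (a point): left end of the near blue strip's inner edge, on the board's surface, 164 mm from the corner; its axes are the board's
- seam_corner (a point): inside corner where the inner edges of the two blue tapes meet, on the surface, at x -57, y -82 mm on the board; the near edge runs from here along the board's +y, the right edge along its +x; its axes are the board's
- seam_end (a point): far end of the right blue strip's inner edge, on the surface, 114 mm from the corner
- ink_bottle: bystander: blue ink bottle with black cap, 48 mm diameter, 62 mm high, loose, origin under its centre
- paint_jar: bystander: white paint jar with green lid, 60 mm diameter, 70 mm high, loose, origin under its centre
- tape_roll: bystander: roll of cream tape lying flat, 100 mm outer and 76 mm inner diameter, 24 mm high, loose, origin under its centre
Things that resemble listed ones, but are neither listed nor needed, are in the scene too. Of the things shaped like the burnisher, the red one is meant.

How it is judged (in metres and radians):
On the way, in this order (a step that is already met when the one before it is completed fails the run):
1. the burnisher is out of the block, lying on its side on the cutting mat, let go (angle between burnisher's own z axis and vertical between 1.4 and 1.75 rad and height (world z) of burnisher_mid below 0.02 m and x of burnisher_mid in the frame of mat between -0.11 and 0.11 m and y of burnisher_mid in the frame of mat between -0.075 and 0.075 m and contact force between burnisher and the fingers below 0.05 N), for 0.2 s.
2. the nib presses on the blue tape's inner edge within 14 mm of the left end of the near strip (contact force between burnisher and board above 0.3 N and x of burnisher_tip in the frame of seam_corner between -0.007 and 0.007 m and y of burnisher_tip in the frame of seam_corner between 0.15 and 0.189 m), for 0.1 s.
3. the nib presses on the blue tape's inner edge about 42 mm along the near strip (contact force between burnisher and board above 0.3 N and x of burnisher_tip in the frame of seam_corner between -0.007 and 0.007 m and y of burnisher_tip in the frame of seam_corner between 0.112 and 0.132 m), for 0.1 s.
4. the nib presses on the blue tape's inner edge about 74 mm along the near strip (contact force between burnisher and board above 0.3 N and x of burnisher_tip in the frame of seam_corner between -0.007 and 0.007 m and y of burnisher_tip in the frame of seam_corner between 0.08 and 0.1 m), for 0.1 s.
5. the nib presses on the blue tape's inner edge about 106 mm along the near strip (contact force between burnisher and board above 0.3 N and x of burnisher_tip in the frame of seam_corner between -0.007 and 0.007 m and y of burnisher_tip in the frame of seam_corner between 0.048 and 0.068 m), for 0.1 s.
6. the nib presses on the blue tape's inner edge about 136 mm along the near strip (contact force between burnisher and board above 0.3 N and x of burnisher_tip in the frame of seam_corner between -0.007 and 0.007 m and y of burnisher_tip in the frame of seam_corner between 0.018 and 0.038 m), for 0.1 s.
7. the nib presses on the blue tape's inner edge at the corner (contact force between burnisher and board above 0.3 N and x of burnisher_tip in the frame of seam_corner between -0.008 and 0.008 m and y of burnisher_tip in the frame of seam_corner between -0.012 and 0.008 m), for 0.1 s.
8. the nib presses on the blue tape's inner edge about 38 mm past the corner on the right strip (contact force between burnisher and board above 0.3 N and x of burnisher_tip in the frame of seam_corner between 0.028 and 0.048 m and y of burnisher_tip in the frame of seam_corner between -0.007 and 0.007 m), for 0.1 s.
9. the nib presses on the blue tape's inner edge about 72 mm past the corner on the right strip (contact force between burnisher and board above 0.3 N and x of burnisher_tip in the frame of seam_corner between 0.062 and 0.082 m and y of burnisher_tip in the frame of seam_corner between -0.007 and 0.007 m), for 0.1 s.
10. the nib presses on the blue tape's inner edge within 14 mm of the far end of the right strip (contact force between burnisher and board above 0.3 N and x of burnisher_tip in the frame of seam_corner between 0.1 and 0.139 m and y of burnisher_tip in the frame of seam_corner between -0.007 and 0.007 m), for 0.1 s.
At the end, for the whole second after the job is handed in: The burnisher lies on its side on the cutting mat (its middle over the mat and under 20 mm high), let go and at rest (all of step 1 and linear speed of burnisher below 0.01 m/s); the robot touches nothing.
It fails at once if the burnisher rubs the board anywhere but with its nib on the inner edge of the blue tape (8 mm either side, up to 25 mm beyond the two ends) (contact force between burnisher and board above 1 N and not ((x of burnisher_tip in the frame of seam_corner between -0.008 and 0.008 m and y of burnisher_tip in the frame of seam_corner between -0.012 and 0.189 m and z of burnisher_tip in the frame of seam_corner below 0.012 m) or (y of burnisher_tip in the frame of seam_corner between -0.008 and 0.008 m and x of burnisher_tip in the frame of seam_corner between -0.012 and 0.139 m and z of burnisher_tip in the frame of seam_corner below 0.012 m))).
It fails at once if the burnisher is run along faster than 0.10 m/s while pressing (contact force between burnisher and board above 1 N and linear speed of burnisher above 0.1 m/s).
It fails at once if the sheet is pressed harder than 25 N (contact force between burnisher and board above 25 N).
It fails at once if a bottle, jar or the tape roll is moved more than 20 mm (distance of any of ink_bottle, paint_jar, tape_roll from where it was at the start of the episode above 0.02 m).
It also fails if it takes over 72 s, if anything falls off the work surface, if the arm or the gripper's body presses on something with over 40 N, if the wrist force passes 120 N, or if a joint passes its speed limit or range.

ROBOT

A 6-joint arm with a two-finger parallel gripper is mounted at the origin on the work surface. World frame = base frame: x ahead of the robot, y to its left, z up, the work surface at z = 0. Lengths are in mm, angles in rad, forces in N, time in s.
With the tool pointing down it reaches from about 300 to 950 mm from the base axis. Payload 3.1 kg.
Tool frame: the origin (TCP) lies midway between the tips of the shut fingers; the grasp point (between the pads) lies 19 mm behind it (bot.hold_point_z is the distance from the TCP to the grasp point, in mm); z points along the fingers, y is the line along which they close (so a half turn about z gives the same grasp; the last joint's range is limited). The gripper opens to 85 mm and grips with 20 to 120 N. Pads are 22 mm wide; open, the fingers measure 114 mm over their backs; the gripper's body (76 mm by 85 mm) begins 54 mm behind the grasp point. The pads swing forward as they close: fully open they stand 13 mm farther back than shut.
Start: joints at [1.164, 0.308, 1.634, -0, 1.2, -0.07], TCP at [206.569, 589.882, 193.972] pointing down, gripper open.
Joint ranges: [-3.06, 3.06], [-0.79, 1.96], [0.05, 2.63], [-1.19, 4.34], [0.05, 2.64], [-2.94, 2.94]. Speed limits (rad/s): [2.79, 2.79, 3.14, 3.14, 3.14, 3.14].

INTERFACE

Orientations are given as a rotation vector (axis times angle).
In Python, from bench import telemetry, snapshot, calibration, workorder, search_frame, bot gives the robot as it stands.
- The arm moves only by the shell command python3 -m crank 'ROWS' [OPENING] [FORCE]. ROWS is JSON, a list of rows, each a list of 6 numbers: the shift along the tool's x, y, z each as a share of 0.1 m, from -1 to 1, then the turn, a rotation vector about the tool's x, y, z each as a share of 30 degrees, from -1 to 1. A call has 1 to 10 rows; each row is the pose to reach, as a shift and turn from the pose commanded when the call began, along the tool's axes at that moment; what a row does not reach only later rows make up. A row lasts 1/12 s, in which the tool goes at most 41.7 mm and 7.16 degrees, less where a joint would pass 70% of its speed; a pose out of reach is approached as far as the arm can. A call with a number of a shift or a turn outside -1 to 1 is refused whole. A call with a gripper value outside its range is refused whole. OPENING is the closure, from -1 (fully open) to 1 (shut), set as the call begins (- or left out, the last holds). The fingers move at their own pace and stop on an object; FORCE is the grip in N (left out, the last holds). Time passes only in rows, so rows that repeat a pose let the fingers close. It gives the time, the measured TCP pose, the force, the opening and the grip force at its end, in the units of the state.
- telemetry.sense(): the state, without advancing time (a new reading comes with each control period).
- snapshot(name): name is "scene" or "top" or "wrist"; returns the picture (400x640x3 uint8, red, green, blue); there is no depth.
- calibration(name): a dict with "K" (3x3 intrinsics, pixels), "rvec" (rotation vector, rad) and "tvec" (3), from world to camera coordinates, as OpenCV has them. Camera axes: x right, y down, z forward; pixel columns grow to the right and rows downward; lengths in mm; the calibration is good to about 2 mm. The wrist camera is an equidistant fisheye: a pixel r from the principal point sees the ray r / f radians off the axis. A picture is of the moment at which its call begins: read the wrist's pose just before it. calibration takes no time and is no camera call; for the wrist camera it gives the pose at the moment of the call.
- workorder.close_job(): hands the job in; it is judged then, once.
Trained networks look in the newest picture that a camera, given by its name, has taken for a name from the list of things; names that differ only in an ending like _2 or _b are one class to them, and where a whole thing is asked for, a point or a joint stands for the part that bears it (a point fixed in the world has none). Each returns a list of dicts, best first, with "conf" (0 to 1); they miss things now and then, are a little off and sometimes report something else, mostly with a low value. They report only what shows in the picture. A call takes as long as a camera call. They do not tell look-alikes from the thing itself.
- search_frame(camera, thing): "rect" ([left, top, right, bottom] in pixels, round what is visible of it).
The state is a dict: "time": time; "q": joint angles; "joint_velocities": joint speeds; "effort": joint torques, N m; "tool_pos": TCP position; "orientation": TCP orientation; "force": force on the tool from outside, world axes, zero at the start; "ft_torque": the same for the moment, N m; "width": finger opening in mm; "gripper_force": force on a finger pad.
Only numpy, scipy, OpenCV 4.12 (cv2) and the standard library are available. Lean on these libraries where they do the work, as an engineer would, in place of code of your own. Each camera call takes 0.05 s, during which the arm holds its last target. There are 200 camera calls.

## Working session

There is one attempt and no reset: what is moved stays moved. The work goes in short steps, Python scripts to look and compute and a shell command to move; the robot and the scene stay as the last step left them, time stands still between calls to the robot, and variables do not carry over. Pictures are saved under pics/ and viewed, at most 15 in all, crops included, and the job is handed in when it is done.

```bash
mkdir -p pics; ls; python3 - <<'E'
from bench import telemetry, snapshot, calibration, search_frame, bot
import cv2,numpy as np
print(telemetry.sense()); print(bot.hold_point_z)
for n in ["scene","top"]:
    im=snapshot(n); cv2.imwrite(f"pics/{n}0.png",im[:,:,::-1]); c=calibration(n);print(n,c)
    for t in ["burnisher","block","mat","board","ink_bottle","paint_jar","tape_roll"]:
        print(t,[(np.round(d["rect"]).tolist(),round(d["conf"],2)) for d in search_frame(n,t)[:3]])
E
```

```text
pics
{'time': 0.0, 'q': array([ 1.16431359e+00,  3.09013935e-01,  1.63521896e+00, -5.05406101e-05,
        1.19970106e+00, -6.96946098e-02]), 'joint_velocities': array([-8.73710574e-06, -1.69108019e-03,  8.17915156e-05,  1.31933852e-03,
       -3.02418517e-04, -9.96962978e-04]), 'effort': array([-5.99502910e-04, -4.15253305e+01, -2.76664317e+01, -1.37729730e-04,
        1.02658066e-02,  2.46684401e-06]), 'tool_pos': array([206.20647347, 589.02025851, 192.72618794]), 'orientation': array([-0.52641518, -3.09665897,  0.00359082]), 'force': array([ 0.05652735, -0.02905033, -0.56230426]), 'ft_torque': array([-0.01034416, -0.02025204,  0.02181804]), 'gripper_force': 0.0, 'width': 85.20574833258368}
18.700000000000003
scene {'K': array([[425.4661437 ,   0.        , 318.41986006],
       [  0.        , 425.4661437 , 203.98517406],
       [  0.        ,   0.        ,   1.        ]]), 'rvec': array([ 0.80427571,  2.46684846, -1.18141312]), 'tvec': array([ 442.2320207 , -139.41832874, 1371.36614135])}
burnisher [([474.0, 228.0, 500.0, 280.0], 0.81), ([398.0, 244.0, 416.0, 309.0], 0.6), ([451.0,
[... 489 characters left out ...]
9538582],
       [  0.        ,   0.        ,   1.        ]]), 'rvec': array([ 2.12287366, -2.13478698,  0.1463661 ]), 'tvec': array([  47.26873763,  583.69645841, 1080.00556053])}
burnisher [([176.0, 277.0, 203.0, 285.0], 0.61), ([182.0, 242.0, 200.0, 248.0], 0.59), ([204.0, 200.0, 229.0, 212.0], 0.43)]
block [([179.0, 226.0, 226.0, 261.0], 0.76), ([363.0, 179.0, 476.0, 275.0], 0.62)]
mat [([248.0, 199.0, 309.0, 284.0], 0.77)]
board [([364.0, 176.0, 473.0, 273.0], 0.88)]
ink_bottle [([244.0, 124.0, 264.0, 145.0], 0.57)]
paint_jar [([298.0, 124.0, 321.0, 155.0], 0.66), ([244.0, 125.0, 262.0, 144.0], 0.66)]
tape_roll [([179.0, 241.0, 201.0, 245.0], 0.65), ([341.0, 122.0, 379.0, 160.0], 0.61)]
```

View pics/scene0.png

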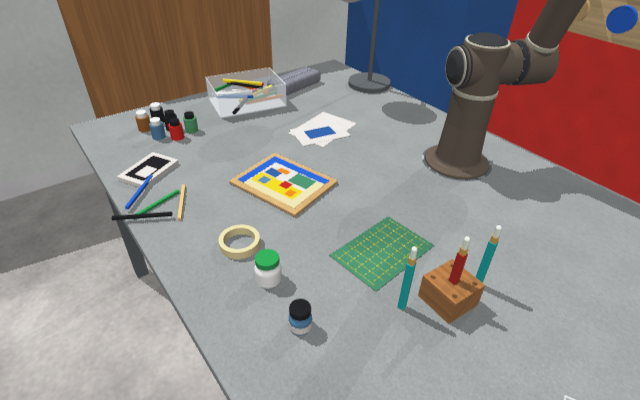

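View pics/top0.png

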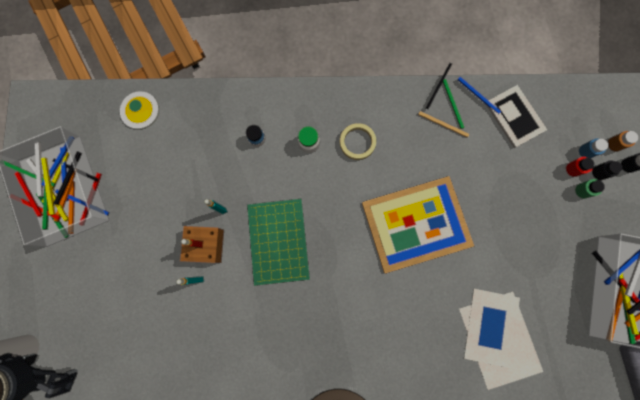

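The pictures show the red burnisher in the block (top ~(195,243)), with teal look-alikes standing on either side at (215,207) and (190,281). The mat is at (278,242), and the blue L of the board has its corner near (457,240). The bottle, jar and roll are at (254,133), (308,138) and (357,141).

```bash
python3 - <<'E'
from bench import bot
import bench
print([ (a,getattr(bot,a)) for a in dir(bot) if a[0]!='_'])
E
cat > h.py <<'E'
import numpy as np,cv2
from scipy.spatial.transform import Rotation as R
from bench import calibration
def ray(c,uv):
    M=R.from_rotvec(c["rvec"]).as_matrix();t=np.array(c["tvec"]);K=c["K"]
    d=np.linalg.inv(K)@np.array([uv[0],uv[1],1.])
    return -M.T@t, M.T@d
def px2w(c,uv,z):
    o,d=ray(c,uv); return o+d*(z-o[2])/d[2]
def tri(c1,u1,c2,u2):
    o1,d1=ray(c1,u1);o2,d2=ray(c2,u2)
    s=np.linalg.lstsq(np.c_[d1,-d2],o2-o1,rcond=None)[0]
    a=o1+s[0]*d1;b=o2+s[1]*d2
    return (a+b)/2,np.linalg.norm(a-b)
E
python3 - <<'E'
from h import *
ct=calibration("top");cs=calibration("scene")
im=cv2.imread("pics/top0.png");hsv=cv2.cvtColor(im,cv2.COLOR_BGR2HSV)
def comp(lo,hi,box):
    m=cv2.inRange(hsv,lo,hi);k=np.zeros_like(m);l,t,r,b=box;k[t:b,l:r]=m[t:b,l:r]
    return k
m=comp((40,80,40),(90,255,255),(240,190,320,295))
r=cv2.minAreaRect(cv2.findNonZero(m));mb=cv2.boxPoints(r)
P=np.array([px2w(ct,p,3)[:2] for p in mb]);print("mat",P.round(1).tolist(),P.mean(0))
# board outer: wood+tapes: saturated
m=comp((0,60,60),(179,255,255),(350,165,485,285))
m=cv2.morphologyEx(m,cv2.MORPH_CLOSE,np.ones((5,5)))
r=cv2.minAreaRect(cv2.findNonZero(m));B=np.array([px2w(ct,p,12)[:2] for p in cv2.boxPoints(r)]);print("board",B.round(1).tolist(),B.mean(0),[np.linalg.norm(B[i]-B[i-1]).round(1) for i in range(4)])
m=comp((0,60,40),(25,255,255),(175,215,230,270))
r=cv2.minAreaRect(cv2.findNonZero(m));print("blockpx",r)
cv2.imwrite("pics/crop.png",np.hstack([cv2.resize(im[190:290,160:260],(400,400),interpolation=2),cv2.resize(im[170:280,360:480],(400,367),interpolation=2)[:400].copy() if 0 else cv2.resize(im[170:280,360:470],(400,400),interpolation=2)]))
for n,uv,z in [("bottle",(254,132),62),("jar",(308,136),70),("roll",(357,141),24)]: print(n,px2w(ct,uv,z).round())
E
```

```text
[('PlanningError', <class 'bench.PlanningError'>), ('hold_point_z', 18.700000000000003)]
mat [[577.5, 249.2], [591.6, 98.4], [373.9, 76.2], [360.0, 222.5]] [475.75928936 161.59979295]
board [[580.6, -64.2], [656.2, -313.9], [459.1, -362.5], [386.7, -119.4]] [ 520.64516711 -214.99242699] [np.float64(201.6), np.float64(260.9), np.float64(203.0), np.float64(253.7)]
blockpx ((201.29949951171875, 244.30712890625), (42.39199447631836, 36.76347732543945), 4.085616588592529)
bottle [763. 220.  62.]
jar [748.  76.  70.]
roll [747. -57.  24.]
```

View pics/crop.png

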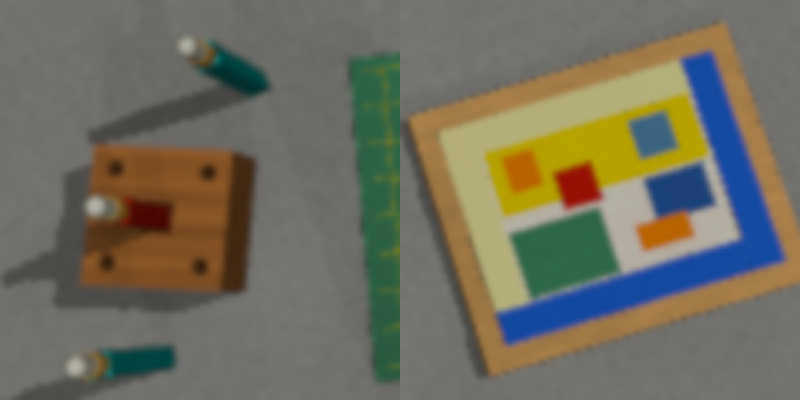

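Crop: block top corners at ~(184,226), (219,228), (216,262) and (180,261) in the top picture. The red handle enters the hole at ~(202,244). The seam start, corner and end are at ~(387,255), (454,235.5) and (438,186.5).

```bash
python3 - <<'E'
from h import *
from bench import telemetry
from scipy.optimize import least_squares
ct=calibration("top")
f=lambda n,uv,z:print(n,px2w(ct,uv,z).round(1))
for p in [(183.75,226.25),(219.5,228),(216.5,262.5),(180,261.25)]: f("blk",p,65)
f("hole",(201,243.5),65); f("nib",(183.75,241.5),181)
f("teal far nib",(206.5,201.5),150);f("teal far base",(225,211.5),0);f("teal near base",(203,279),0);f("teal near nib",(179,281.5),170)
S=[px2w(ct,p,12)[:2] for p in [(387,255.3),(454.1,235.5),(437.8,186.5)]]
print(np.round(S,1),np.linalg.norm(S[0]-S[1]),np.linalg.norm(S[2]-S[1]))
M=np.array([[0,164],[0,0],[114,0]],float)
def T(v): 
    c,s=np.cos(v[2]),np.sin(v[2]);return M@np.array([[c,s],[-s,c]])+v[:2]
r=least_squares(lambda v:(T(v)-S).ravel(),[410,-300,-.2]);print("corner",r.x.round(3),"res",r.fun.round(1),T(r.x).round(1))
s=telemetry.sense();print(R.from_rotvec(s["orientation"]).as_matrix().round(3))
E
```

```text
blk [511.3 396.7  65. ]
blk [506.3 303.8  65. ]
blk [418.4 308.5  65. ]
blk [422.  402.1  65. ]
hole [466.8 350.1  65. ]
nib [465.1 355.2 181. ]
teal far nib [562.4 315.3 150. ]
teal far base [557.5 306.9   0. ]
teal near base [375.6 360.4   0. ]
teal near nib [374.6 365.6 170. ]
[[ 436.1 -131.3]
 [ 487.5 -310.7]
 [ 620.4 -273.8]] 186.66431920555203 137.9393964019972
corner [ 4.93923e+02 -3.01865e+02  2.91000e-01] res [ 10.9 -13.5   6.4   8.8 -17.3   4.6] [[ 446.9 -144.7]
 [ 493.9 -301.9]
 [ 603.1 -269.2]]
[[-0.944  0.331  0.   ]
 [ 0.331  0.944  0.   ]
 [-0.     0.    -1.   ]]
```

```bash
python3 -m crank '[[0,0,-0.2,0,0.25,0],[0,0,-0.4,0,0.5,0],[0,0,-0.5,0,0.75,0],[0,0,-0.5,0,1,0],[0,0,-0.5,0,1,0],[0,0,-0.5,0,1,0]]' -1 60; python3 - <<'E'
from h import *
from bench import telemetry
s=telemetry.sense();print(s["q"].round(3),s["tool_pos"],s["force"].round(1));print(R.from_rotvec(s["orientation"]).as_matrix().round(3))
ct=calibration("top")
from scipy.optimize import least_squares
S=[px2w(ct,p,12)[:2] for p in [(387,255.3),(454.1,235.5),(437.8,186.5)]]
M=np.array([[0,189],[0,0],[139,0]],float)
def T(v): 
    c,s=np.cos(v[2]),np.sin(v[2]);return M@np.array([[c,s],[-s,c]])+v[:2]
r=least_squares(lambda v:(T(v)-S).ravel(),[410,-300,-.2]);print("corner",r.x.round(3),"res",r.fun.round(1))
E
```

```text
time: 1.3
tool_pos: [208.5, 588.4, 242.0]
orientation: [-0.446, -2.584, -0.115]
force: [-0.6, -1.1, -0.8]
width: 85.3
gripper_force: 0.0
[ 0.887  0.355  1.57   0.494  1.43  -0.466] [208.51755042 588.39392514 242.03217216] [-0.6 -1.1 -0.8]
[[-0.816  0.334 -0.472]
 [ 0.291  0.943  0.164]
 [ 0.5   -0.004 -0.866]]
corner [ 4.87342e+02 -3.11877e+02  2.77000e-01] res [-0.5  1.2 -0.2 -1.2  0.6  0. ]
```

```bash
cat >> h.py <<'E'
from scipy.spatial.transform import Slerp
def cur():
    from bench import telemetry
    s=telemetry.sense(); return s["tool_pos"],R.from_rotvec(s["orientation"])
def plan(wps,start=None):
    """wps: (p,R) list; prints shift/100 and turn/30deg for each call"""
    p0,r0=start or cur()
    for p,r in wps:
        p=np.array(p,float);d=r0.inv().apply(p-p0)/100;t=(r0.inv()*r).as_rotvec()/np.radians(30)
        print(np.r_[d,t].round(3).tolist(),"rows~",max(np.linalg.norm(d)/.417,np.linalg.norm(t)/.2387).round(1)); p0,r0=p,r
def mk(x,z):  # tool x and z axes in world
    z=np.array(z,float)/np.linalg.norm(z);x=np.array(x,float);x-=z*(x@z);x/=np.linalg.norm(x)
    return R.from_matrix(np.c_[x,np.cross(z,x),z])
RG=mk([0,0,1],[.054,.9985,0])
E
python3 - <<'E'
from h import *
p0,r0=cur();sl=Slerp([0,1],R.concatenate([r0,RG]))
print((r0.inv()*RG).magnitude()*57.3)
plan([((240,520,320),sl(.25)),((300,430,350),sl(.5)),((370,340,350),sl(.75)),((440,270,330),RG),((464,275,250),RG)])
E
```

```text
92.26102349888924
[-0.066, -0.542, -0.936, -0.554, 0.428, 0.318] rows~ 3.2
[-0.495, -0.314, -0.957, -0.554, 0.428, 0.318] rows~ 3.2
[-0.582, 0.081, -0.977, -0.554, 0.428, 0.318] rows~ 3.2
[-0.464, 0.471, -0.763, -0.554, 0.428, 0.318] rows~ 3.2
[-0.8, 0.237, 0.063, 0.0, 0.0, 0.0] rows~ 2.0
```

```bash
python3 -m crank '[[-0.066,-0.542,-0.936,-0.554,0.428,0.318],[-0.066,-0.542,-0.936,-0.554,0.428,0.318],[-0.066,-0.542,-0.936,-0.554,0.428,0.318],[-0.066,-0.542,-0.936,-0.554,0.428,0.318],[-0.066,-0.542,-0.936,-0.554,0.428,0.318]]' | head -2
python3 -m crank '[[-0.495,-0.314,-0.957,-0.554,0.428,0.318],[-0.495,-0.314,-0.957,-0.554,0.428,0.318],[-0.495,-0.314,-0.957,-0.554,0.428,0.318],[-0.495,-0.314,-0.957,-0.554,0.428,0.318],[-0.495,-0.314,-0.957,-0.554,0.428,0.318]]' | head -2
python3 -m crank '[[-0.582,0.081,-0.977,-0.554,0.428,0.318],[-0.582,0.081,-0.977,-0.554,0.428,0.318],[-0.582,0.081,-0.977,-0.554,0.428,0.318],[-0.582,0.081,-0.977,-0.554,0.428,0.318],[-0.582,0.081,-0.977,-0.554,0.428,0.318]]' | head -2
python3 -m crank '[[-0.464,0.471,-0.763,-0.554,0.428,0.318],[-0.464,0.471,-0.763,-0.554,0.428,0.318],[-0.464,0.471,-0.763,-0.554,0.428,0.318],[-0.464,0.471,-0.763,-0.554,0.428,0.318],[-0.464,0.471,-0.763,-0.554,0.428,0.318]]'
python3 - <<'E'
from h import *
from bench import telemetry,snapshot
s=telemetry.sense();print(s["q"].round(3));print(cur()[1].as_matrix().round(3))
plan([((464,275,235),RG),((464,275,150),RG)])
cv2.imwrite("pics/w1.png",snapshot("wrist")[:,:,::-1])
E
```

```text
time: 1.72
tool_pos: [237.8, 519.9, 321.5]
time: 2.13
tool_pos: [297.9, 430.8, 349.7]
time: 2.55
tool_pos: [368.0, 342.4, 349.6]
time: 2.97
tool_pos: [437.4, 274.1, 330.0]
orientation: [-1.241, -1.183, -1.242]
force: [-0.8, -0.7, 0.6]
width: 85.2
gripper_force: 0.0
[-0.29   0.303  2.203  1.375  1.718 -0.947]
[[ 0.002  0.999  0.045]
 [-0.004 -0.045  0.999]
 [ 1.    -0.002  0.004]]
[-0.95, 0.268, 0.018, -0.017, -0.007, -0.005] rows~ 2.4
[-0.85, 0.0, -0.0, 0.0, 0.0, 0.0] rows~ 2.0
```

View pics/w1.png

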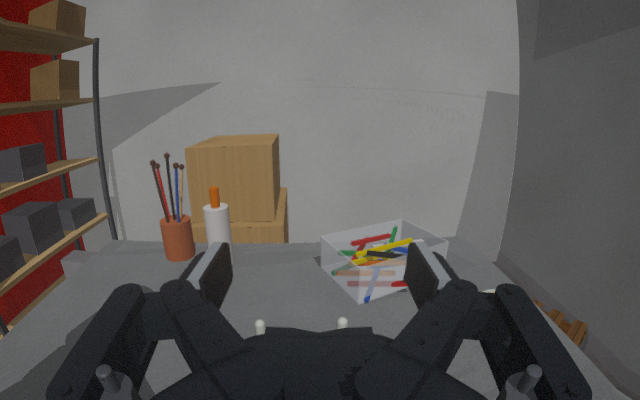

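Wrist view: two nibs are visible below, at (260,325) and (343,322). The fingers are at the sides and the camera sits above them.

```bash
python3 -m crank '[[-0.95,0.268,0.018,-0.017,-0.007,-0.005],[-0.95,0.268,0.018,-0.017,-0.007,-0.005],[-0.95,0.268,0.018,-0.017,-0.007,-0.005],[-0.95,0.268,0.018,-0.017,-0.007,-0.005]]' | head -2
python3 -m crank '[[-0.95,0,0,0,0,0],[-0.95,0,0,0,0,0],[-0.95,0,0,0,0,0],[-0.95,0,0,0,0,0],[-0.95,0,0,0,0,0]]'
python3 - <<'E'
from h import *
from bench import snapshot,search_frame,telemetry
c=calibration("wrist");im=snapshot("wrist")[:,:,::-1].copy();cv2.imwrite("pics/w2.png",im)
print(c); print([(np.round(d["rect"]).tolist(),round(d["conf"],2)) for d in search_frame("wrist","burnisher")[:4]]);print(telemetry.sense()["q"].round(2))
E
```

```text
time: 3.35
tool_pos: [465.9, 274.9, 234.2]
time: 3.77
tool_pos: [466.9, 273.7, 143.0]
orientation: [-1.247, -1.186, -1.256]
force: [0.2, -1.1, 0.4]
width: 85.5
gripper_force: 0.0
{'K': array([[309.70691629,   0.        , 318.41956891],
       [  0.        , 309.70691629, 192.92649685],
       [  0.        ,   0.        ,   1.        ]]), 'rvec': array([ 1.85385317, -0.04680066,  0.04514768]), 'tvec': array([-451.23362405,  235.4688653 ,  -55.52676267])}
[([402.0, 159.0, 446.0, 328.0], 0.96), ([205.0, 150.0, 237.0, 318.0], 0.82), ([302.0, 139.0, 321.0, 276.0], 0.73)]
[-0.27  0.77  2.08  1.36  1.63 -1.3 ]
```

View pics/w2.png

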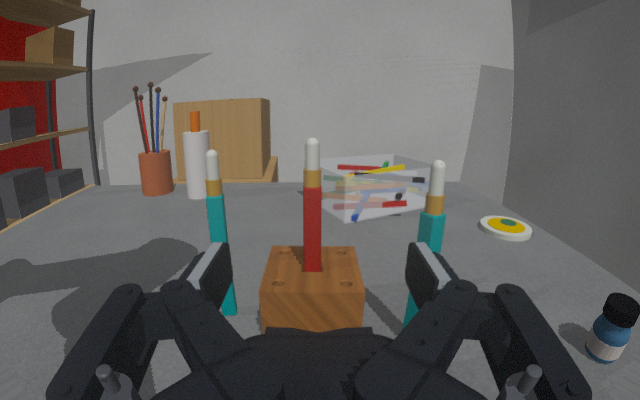

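Wrist view: the red burnisher is centred at u≈312, its nib top at (312,138) and the block entry at (312,271). The teal ones stand clear at u≈215 and 435, outside the fingers.

```bash
cat >> h.py <<'E'
def wray(c,uv):
    K=c["K"];a=np.array([(uv[0]-K[0,2])/K[0,0],(uv[1]-K[1,2])/K[1,1]]);th=np.linalg.norm(a)
    d=np.r_[a/th*np.sin(th),np.cos(th)];M=R.from_rotvec(c["rvec"]).as_matrix();return -M.T@c["tvec"],M.T@d
def w2w(c,uv,z):
    o,d=wray(c,uv);return o+d*(z-o[2])/d[2]
E
python3 - <<'E'
from h import *
im=cv2.imread("pics/w2.png");hsv=cv2.cvtColor(im,cv2.COLOR_BGR2HSV)
m=cv2.inRange(hsv,(0,120,60),(6,255,255))|cv2.inRange(hsv,(172,120,60),(179,255,255));m[:, :295]=0;m[:,330:]=0
v,u=np.nonzero(m);print("red",u.min(),u.max(),v.min(),v.max(),[(k,u[v==k].mean().round(1),np.ptp(u[v==k])+1) for k in range(190,271,20)])
c=calibration("wrist");
print("nib", [w2w(c,(312.3,vv),187).round(1) for vv in (138,)],"cam",wray(c,(0,0))[0])
vb=v.max();print("base",w2w(c,(312.6,vb),65).round(1))
vt=v.min();print("handle top",w2w(c,(312.6,vt),145).round(1))
for cn in [(272,247),(353,247),(362,292),(262,292)]: print(w2w(c,cn,65).round(1))
cs=calibration("scene");ct=calibration("top");print(tri(cs,(466,240),ct,(184.5,241.5)))
E
```

```text
red 303 321 187 271 [(190, np.float64(312.0), np.int64(17)), (210, np.float64(312.0), np.int64(17)), (230, np.float64(312.0), np.int64(17)), (250, np.float64(311.5), np.int64(18)), (270, np.float64(312.0), np.int64(17))]
nib [array([465.5, 349.8, 187. ])] cam [455.79517934  93.53738326 214.58753463]
base [466.  344.8  65. ]
handle top [466.  349.4 145. ]
[423.9 396.6  65. ]
[512.  393.7  65. ]
[506.  307.2  65. ]
[422.2 310.2  65. ]
(array([465.28480763, 354.8012516 , 177.03555852]), np.float64(0.04905662032697989))
```

```bash
python3 -m crank '[[-0.31,-0.048,0,0,0,0],[-0.31,-0.048,0.2,0,0,0],[-0.31,-0.048,0.4,0,0,0],[-0.31,-0.048,0.6,0,0,0],[-0.31,-0.048,0.75,0,0,0],[-0.31,-0.048,0.86,0,0,0],[-0.31,-0.048,0.86,0,0,0],[-0.31,-0.048,0.86,0,0,0]]' -0.2
python3 - <<'E'
from h import *
from bench import snapshot
c=calibration("wrist");im=snapshot("wrist")[:,:,::-1].copy();cv2.imwrite("pics/w3.png",im)
E
python3 -m crank '[[0,0,0,0,0,0],[0,0,0,0,0,0],[0,0,0,0,0,0],[0,0,0,0,0,0],[0,0,0,0,0,0],[0,0,0,0,0,0],[0,0,0,0,0,0]]' 1 60
```

```text
time: 4.53
tool_pos: [467.1, 359.4, 111.7]
orientation: [-1.248, -1.187, -1.257]
force: [-0.4, 0.2, -0.1]
width: 51.1
gripper_force: 0.0
time: 5.17
tool_pos: [466.9, 358.8, 110.0]
orientation: [-1.251, -1.183, -1.255]
force: [0.5, 0.9, 0.4]
width: 0.2
gripper_force: 0.0
```

View pics/w3.png

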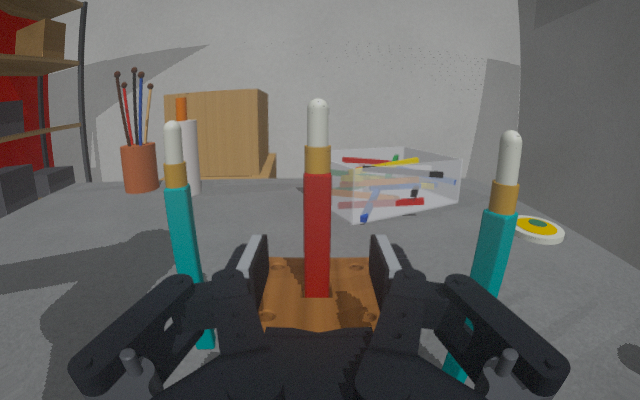

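```bash
python3 - <<'E'
from h import *
from bench import snapshot,telemetry
c=calibration("wrist");cs=calibration("scene");ct=calibration("top")
print("cam",wray(c,(0,0))[0],"base",w2w(c,(317,297),65),"htop",w2w(c,(317.5,172),145),"nibtop",w2w(c,(317.5,104),184))
for cn in [(269,258),(370,258)]: print(w2w(c,cn,65).round(1))
w=snapshot("wrist")[:,:,::-1];a=snapshot("top")[:,:,::-1];b=snapshot("scene")[:,:,::-1]
cv2.imwrite("pics/j1.png",np.hstack([cv2.resize(w[80:380,180:480],(400,400)),cv2.resize(b[200:340,380:520],(400,400),interpolation=2)]))
E
```

```text
cam [455.32162671 179.17046253 180.89905074] base [464.36397621 341.0206909   65.        ] htop [464.50170979 341.66623996 145.        ] nibtop [ 525.33585762 1434.82199293  184.        ]
[429.5 394.7  65. ]
[508.9 390.5  65. ]
```

View pics/j1.png

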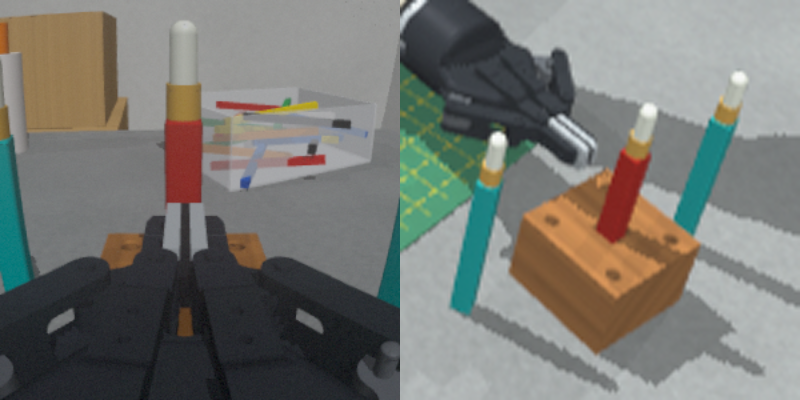

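The gripper closed in front of the burnisher: its tips are at scene (446,254), and it's short of the handle.

```bash
python3 - <<'E'
from h import *
cs=calibration("scene");ct=calibration("top")
print("tip",px2w(cs,(446,254),110),px2w(cs,(448,252),110))
print("axis z65", px2w(cs,(380+(620-400)*.35,200+235*.35),65),"nib",px2w(cs,(380+(649-400)*.35,200+112*.35),181),"ferrule/handle145",px2w(cs,(380+(637-400)*.35,200+156*.35),145))
for p in [(525,222),(605,175),(697,247),(617,318)]: print("blk",px2w(cs,(380+(p[0]-400)*.35,200+p[1]*.35),65))
print(cur()[0])
E
```

```text
tip [462.72959093 321.10976108 110.        ] [454.69368362 319.67238067 110.        ]
axis z65 [465.88066798 364.70398537  65.        ] nib [465.84193527 356.83645482 181.        ] ferrule/handle145 [470.1747078  360.57402448 145.        ]
blk [512.853962   315.66134292  65.        ]
blk [427.02878747 318.90084554  65.        ]
blk [429.58122209 404.65540747  65.        ]
blk [526.73977236 411.42940769  65.        ]
[466.79805064 358.99587445 110.01128162]
```

```bash
python3 - <<'E'
from h import *
c=calibration("wrist")
for z in (110,115,121,125): print(z,w2w(c,(319,234),z))
p=cur();print(p[1].as_matrix().round(3))
E
```

```text
110 [465.2359367  339.04172883 110.        ]
115 [464.53537021 327.7846295  115.        ]
121 [463.69469043 314.2761103  121.        ]
125 [463.13423724 305.27043083 125.        ]
[[-0.004  0.998  0.059]
 [ 0.    -0.059  0.998]
 [ 1.     0.004 -0.   ]]
```

Both cameras put the real fingertips about 35 mm short of the reported TCP, so I'll open, go 44 mm further and regrip.

```bash
python3 -m crank '[[0,0,0,0,0,0],[0,0,0,0,0,0],[0,0,0,0,0,0],[0,0,0,0,0,0]]' -0.2 60 | tail -2
python3 -m crank '[[0,-0.01,0.15,0,0,0],[0,-0.02,0.3,0,0,0],[0,-0.03,0.44,0,0,0],[0,-0.03,0.44,0,0,0],[0,-0.03,0.44,0,0,0]]' -0.2 60
python3 -m crank '[[0,0,0,0,0,0],[0,0,0,0,0,0],[0,0,0,0,0,0],[0,0,0,0,0,0],[0,0,0,0,0,0],[0,0,0,0,0,0]]' 1 60
python3 - <<'E'
from h import *
from bench import snapshot
w=snapshot("wrist")[:,:,::-1];b=snapshot("scene")[:,:,::-1]
cv2.imwrite("pics/j2.png",np.hstack([cv2.resize(w[80:380,180:480],(400,400)),cv2.resize(b[200:340,380:520],(400,400),interpolation=2)]))
E
```

```text
width: 48.3
gripper_force: 0.0
time: 6.07
tool_pos: [465.8, 403.6, 110.0]
orientation: [-1.25, -1.184, -1.254]
force: [-1.0, -0.9, -0.5]
width: 51.1
gripper_force: 0.0
time: 6.57
tool_pos: [466.8, 402.8, 110.1]
orientation: [-1.252, -1.183, -1.256]
force: [0.6, 0.0, 0.0]
width: 15.0
gripper_force: 60.2
```

View pics/j2.png

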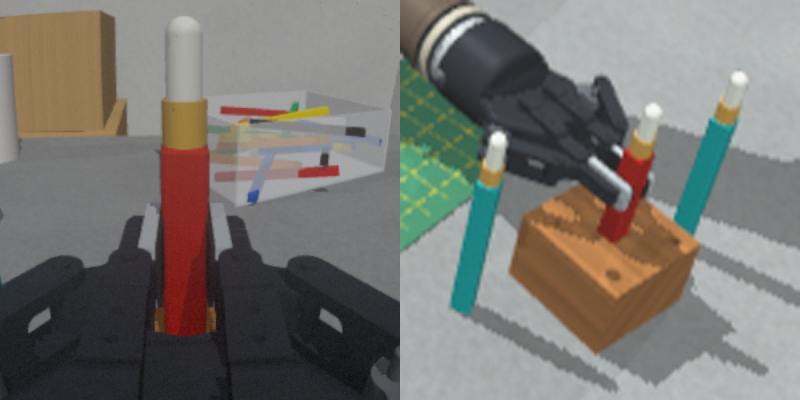

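Gripped: the pads hold the red handle above the block, at width 15 mm.

```bash
python3 -m crank '[[0.1,0,0,0,0,0],[0.2,0,0,0,0,0],[0.35,0,0,0,0,0],[0.5,0,0,0,0,0],[0.7,0,0,0,0,0],[0.9,0,0,0,0,0],[0.9,0,0,0,0,0]]' 
python3 - <<'E'
from h import *
from bench import snapshot,telemetry
b=snapshot("scene")[:,:,::-1];w=snapshot("wrist")[:,:,::-1]
cv2.imwrite("pics/j3s.png",b);cv2.imwrite("pics/j3w.png",w)
print(telemetry.sense()["q"].round(2))
cs=calibration("scene");c=calibration("wrist");p,r=cur();print(p,r.as_matrix().round(3))
# red blob in wrist
hsv=cv2.cvtColor(np.ascontiguousarray(w),cv2.COLOR_BGR2HSV);m=cv2.inRange(hsv,(0,120,60),(6,255,255))|cv2.inRange(hsv,(172,120,60),(179,255,255));m[:,:290]=0;m[:,340:]=0
v,u=np.nonzero(m);print("wrist red rows",v.min(),v.max(),[(k,u[v==k].mean().round(1),np.ptp(u[v==k])+1) for k in range(v.min()+3,v.max(),20)])
hsv=cv2.cvtColor(np.ascontiguousarray(b),cv2.COLOR_BGR2HSV);m=cv2.inRange(hsv,(0,120,60),(6,255,255))|cv2.inRange(hsv,(172,120,60),(179,255,255));m[:150]=0;m[300:]=0;m[:,:400]=0;m[:,500:]=0
v,u=np.nonzero(m);print("scene red",[(k,u[v==k].mean().round(1),np.ptp(u[v==k])+1) for k in range(v.min(),v.max()+1,6)])
E
```

```text
time: 7.25
tool_pos: [466.5, 403.3, 204.8]
orientation: [-1.245, -1.186, -1.261]
force: [-0.1, 0.8, -0.3]
width: 14.8
gripper_force: 60.2
[ 0.01  0.63  2.13  1.64  1.54 -1.2 ]
[465.80334604 403.24666202 201.1522431 ] [[-0.006  0.998  0.058]
 [ 0.001 -0.058  0.998]
 [ 1.     0.006 -0.001]]
wrist red rows 189 332 [(192, np.float64(318.0), np.int64(35)), (212, np.float64(318.0), np.int64(35)), (232, np.float64(318.0), np.int64(35)), (252, np.float64(318.5), np.int64(32)), (272, np.float64(318.5), np.int64(32)), (292, np.float64(318.5), np.int64(32)), (312, np.float64(319.0), np.int64(31))]
scene red [(215, np.float64(471.0), np.int64(1)), (221, np.float64(473.5), np.int64(12)), (227, np.float64(474.0), np.int64(7)), (233, np.float64(474.5), np.int64(4)), (239, np.float64(468.1), np.int64(11)), (245, np.float64(466.0), np.int64(11)), (251, np.float64(464.0), np.int64(11)), (257, np.float64(462.0), np.int64(11)), (263, np.float64(460.0), np.int64(11)), (269, np.float64(459.5), np.int64(4))]
```

```bash
cat >> h.py <<'E'
D=50.
def ax(a,r,d=None): return (np.array(a,float)-0+r.apply([0,0,D if d is None else d]),r)
RL=mk([.05,1,0],[0,0,-1])
E
python3 - <<'E'
from h import *
ct=calibration("top");cs=calibration("scene")
for c,n in((ct,"top"),(cs,"scene")):
    uv=cv2.projectPoints(np.array([[206.,589,194],[206,589,230]]),c["rvec"],c["tvec"],c["K"],None)[0];print(n,uv.ravel().round())
p,r=cur();sl=Slerp([0,1],R.concatenate([r,RL]))
print((r.inv()*RL).as_rotvec()*57.3)
plan([ax((464,295,215),r),ax((468,250,200),sl(.333)),ax((472,215,170),sl(.667)),ax((476,180,120),RL),ax((476,180,60),RL)])
E
```

```text
top [ 70. 361.  59. 365.]
scene [660. 248. 671. 234.]
[  0.66040864 -89.97355223  -0.10239187]
[0.138, 0.046, -0.582, 0.0, 0.0, 0.0] rows~ 1.4
[-0.4, 0.064, -0.514, 0.007, -0.999, -0.001] rows~ 4.2
[-0.684, 0.056, -0.218, 0.007, -1.002, -0.001] rows~ 4.2
[-0.801, 0.054, 0.193, 0.007, -0.999, -0.001] rows~ 4.2
[0.0, 0.0, 0.6, 0.0, 0.0, 0.0] rows~ 1.4
```

```bash
python3 -m crank '[[0.138,0.046,-0.3,0,0,0],[0.138,0.046,-0.582,0,0,0],[0.138,0.046,-0.582,0,0,0]]' 1 60| head -2
python3 -m crank '[[-0.4,0.064,-0.514,0.007,-1,0],[-0.4,0.064,-0.514,0.007,-1,0],[-0.4,0.064,-0.514,0.007,-1,0],[-0.4,0.064,-0.514,0.007,-1,0],[-0.4,0.064,-0.514,0.007,-1,0],[-0.4,0.064,-0.514,0.007,-1,0]]'| head -2
python3 -m crank '[[-0.684,0.056,-0.218,0.007,-1,0],[-0.684,0.056,-0.218,0.007,-1,0],[-0.684,0.056,-0.218,0.007,-1,0],[-0.684,0.056,-0.218,0.007,-1,0],[-0.684,0.056,-0.218,0.007,-1,0],[-0.684,0.056,-0.218,0.007,-1,0]]'| head -2
python3 -m crank '[[-0.801,0.054,0.193,0.007,-1,0],[-0.801,0.054,0.193,0.007,-1,0],[-0.801,0.054,0.193,0.007,-1,0],[-0.801,0.054,0.193,0.007,-1,0],[-0.801,0.054,0.193,0.007,-1,0],[-0.801,0.054,0.193,0.007,-1,0],[-0.801,0.054,0.193,0.007,-1,0]]'
python3 - <<'E'
from h import *
from bench import snapshot,telemetry
print(telemetry.sense()["q"].round(2));p,r=cur();print(r.as_matrix().round(3))
b=snapshot("scene")[:,:,::-1];a=snapshot("top")[:,:,::-1]
cv2.imwrite("pics/j4.png",np.hstack([cv2.resize(a[180:300,200:320],(400,400),interpolation=2),cv2.resize(b[170:310,320:460],(400,400),interpolation=2)]))
E
```

```text
time: 7.6
tool_pos: [468.3, 342.2, 213.6]
time: 8.1
tool_pos: [470.9, 294.0, 175.6]
time: 8.6
tool_pos: [471.8, 241.5, 124.5]
time: 9.18
tool_pos: [472.6, 179.4, 65.8]
orientation: [-2.271, -2.16, 0.013]
force: [-0.5, 0.3, -0.2]
width: 14.6
gripper_force: 60.2
[0.27 0.26 2.   0.   0.9  0.32]
[[ 0.05   0.999 -0.011]
 [ 0.999 -0.05  -0.   ]
 [-0.001 -0.011 -1.   ]]
```

View pics/j4.png

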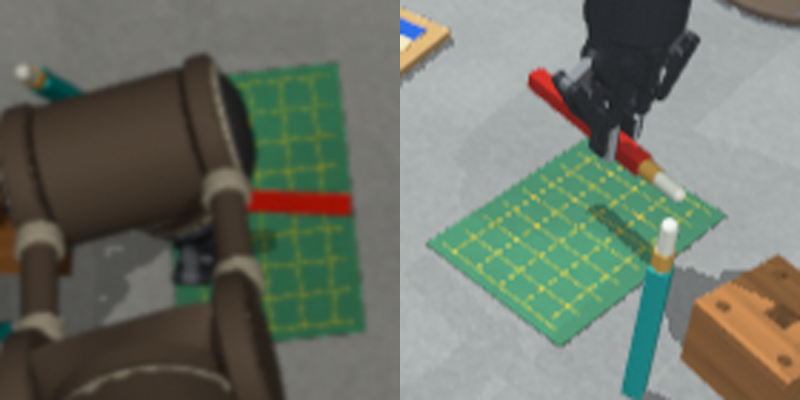

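Burnisher held horizontal above the mat, nib to the left. In the top view the butt is at ~(305.6,241). In the scene view the nib is at ~(419,236.5).

```bash
python3 - <<'E'
from h import *
ct=calibration("top");cs=calibration("scene")
butt_s=(320+(540-400)*.35,170+85*.35)
print("butt tri",tri(cs,butt_s,ct,(305,240.7)))
for z in (60,80,100,120): print(z,"nib scene",px2w(cs,(418,235),z).round(),"butt scene",px2w(cs,butt_s,z).round(),"butt top",px2w(ct,(305.6,240.9),z).round())
print(cur()[0])
E
```

```text
butt tri (array([467.61009349,  83.63912198, 104.38383677]), np.float64(7.258152629487409))
60 nib scene [420. 214.  60.] butt scene [423.  46.  60.] butt top [472.  82.  60.]
80 nib scene [439. 227.  80.] butt scene [442.  64.  80.] butt top [471.  81.  80.]
100 nib scene [458. 240. 100.] butt scene [461.  82. 100.] butt top [470.  80. 100.]
120 nib scene [476. 253. 120.] butt scene [480. 100. 120.] butt top [469.  79. 120.]
[473.45519667 178.50710692  66.67220225]
```

```bash
python3 -m crank '[[0,0,0.3,0,0,0],[0,0,0.6,0,0,0],[0,0,0.8,0,0,0],[0,0,0.88,0,0,0],[0,0,0.88,0,0,0],[0,0,0.88,0,0,0]]'
python3 -m crank '[[0,0,0.03,0,0,0],[0,0,0.03,0,0,0],[0,0,0.03,0,0,0]]'
python3 -m crank '[[0,0,0.03,0,0,0],[0,0,0.03,0,0,0],[0,0,0.03,0,0,0]]'
python3 -m crank '[[0,0,0.03,0,0,0],[0,0,0.03,0,0,0],[0,0,0.03,0,0,0]]'
```

```text
time: 9.78
tool_pos: [475.2, 179.0, -19.3]
orientation: [-2.278, -2.159, 0.005]
force: [0.2, 1.3, -0.4]
width: 14.4
gripper_force: 60.2
time: 10.03
tool_pos: [476.5, 180.1, -21.0]
orientation: [-2.278, -2.162, 0.0]
force: [-0.1, -0.7, -0.1]
width: 14.8
gripper_force: 60.2
time: 10.28
tool_pos: [475.4, 179.9, -25.0]
orientation: [-2.277, -2.161, 0.004]
force: [0.1, -0.6, -0.3]
width: 14.2
gripper_force: 60.2
time: 10.53
tool_pos: [475.1, 179.8, -28.4]
orientation: [-2.277, -2.161, 0.005]
force: [0.2, 0.4, -0.2]
width: 14.4
gripper_force: 60.2
```

```bash
for i in 1; do python3 -m crank '[[0,0,0.03,0,0,0],[0,0,0.03,0,0,0],[0,0,0.03,0,0,0]]'|sed -n '2p;4p'
python3 -m crank '[[0,0,0.03,0,0,0],[0,0,0.03,0,0,0],[0,0,0.03,0,0,0]]'|sed -n '2p;4p'; done
```

```text
tool_pos: [475.1, 179.7, -31.4]
force: [-1.1, 0.5, -0.1]
tool_pos: [475.9, 180.0, -33.8]
force: [0.3, -0.2, 1.8]
```

```bash
python3 -m crank '[[0,0,0.01,0,0,0],[0,0,0.01,0,0,0]]'|sed -n '2p;4p'
python3 -m crank '[[0,0,0,0,0,0],[0,0,0,0,0,0],[0,0,0,0,0,0],[0,0,0,0,0,0],[0,0,0,0,0,0],[0,0,0,0,0,0]]' -0.2 60
python3 - <<'E'
from h import *
from bench import snapshot,telemetry
w=snapshot("wrist")[:,:,::-1];b=snapshot("scene")[:,:,::-1]
cv2.imwrite("pics/j5.png",np.hstack([cv2.resize(w,(480,300)),cv2.resize(b[180:320,300:440],(300,300),interpolation=2)]))
E
```

```text
tool_pos: [475.9, 180.0, -33.8]
force: [-2.4, -0.7, 10.5]
time: 11.7
tool_pos: [475.5, 179.8, -35.3]
orientation: [-2.277, -2.161, 0.004]
force: [0.4, 0.9, -1.1]
width: 51.2
gripper_force: 0.0
```

View pics/j5.png

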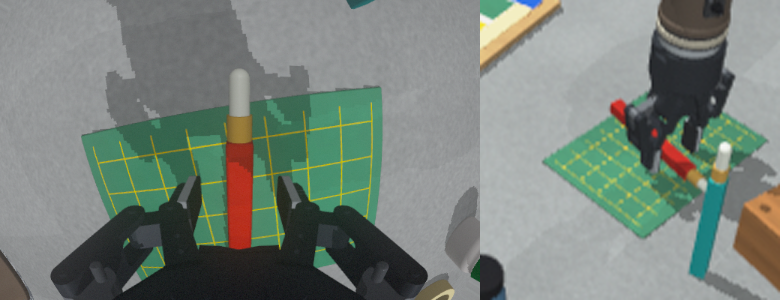

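Burnisher lies on the mat, fingers clear on both sides, nib end at about (320,91) in the full wrist picture.

```bash
python3 - <<'E'
from h import *
from bench import snapshot
w=snapshot("wrist")[:,:,::-1].copy();c=calibration("wrist");p,r=cur()
hsv=cv2.cvtColor(w,cv2.COLOR_BGR2HSV)
col=w[85:200,318].astype(int);print([ (85+i,col[i].tolist()) for i in range(0,115,3)][:10])
m=cv2.inRange(hsv,(0,150,60),(6,255,255))|cv2.inRange(hsv,(172,150,60),(179,255,255));v,u=np.nonzero(m[:, 290:350]);print("red top",v.min(),u[v<v.min()+20].mean()+290,u[v>v.max()-30].mean()+290)
for nm,uv,z in[("nibend",(319.5,90.5),10),("handle end top face",(319,v.min()),19)]:
    q=w2w(c,uv,z);print(nm,q.round(1),r.inv().apply(q-p).round(1))
print(p,r.as_matrix().round(3))
E
```

```text
[(85, [117, 112, 114]), (88, [114, 112, 110]), (91, [129, 132, 131]), (94, [157, 163, 160]), (97, [163, 171, 167]), (100, [170, 176, 174]), (103, [164, 172, 170]), (106, [164, 172, 168]), (109, [166, 172, 169]), (112, [165, 172, 169])]
red top 189 319.0912 319.4333719582851
nibend [479.5 256.9  10. ] [ 77.2  -0.1 -45.3]
handle end top face [477.2 215.8  19. ] [ 36.1  -0.3 -54.3]
[475.37815574 179.77421431 -35.2662169 ] [[ 0.052  0.999 -0.003]
 [ 0.999 -0.052 -0.   ]
 [-0.    -0.003 -1.   ]]
```

```bash
python3 -m crank '[[-0.15,0,-0.015,0,0,0],[-0.15,0,-0.015,0,0,0],[-0.15,0,-0.015,0,0,0]]' |sed -n '2p;4p'
python3 -m crank '[[0,0,0,0,0,0],[0,0,0,0,0,0],[0,0,0,0,0,0],[0,0,0,0,0,0],[0,0,0,0,0,0],[0,0,0,0,0,0]]' 1 90
cat >> h.py <<'E'
NIB=np.array([86.3,0,-45.])
def rub(n,t):
    n=np.array([n[0],n[1],0.])/np.hypot(*n[:2]);c,s=np.cos(np.radians(t)),np.sin(np.radians(t));dn=np.array([0,0,-1.])
    return mk(n*c+dn*s,-n*s+dn*c)
def nb(p,r): return (np.array(p,float)-r.apply(NIB),r)
RT=rub((.15,.989),50)
C=np.array([487.3,-311.9]);YAW=.277
def bd(x,y,h=6.): # nib centre at seam coords
    c,s=np.cos(YAW),np.sin(YAW);return np.array([C[0]+c*x-s*y,C[1]+s*x+c*y,12+h])
E
python3 - <<'E'
from h import *
p,r=cur();sl=Slerp([0,1],R.concatenate([r,RT]));print(p)
s0=bd(0,164,80)
plan([(p+[0,0,95],r),nb((470,190,120),sl(.5)),nb((460,120,115),RT),nb((455,30,110),RT),nb((450,-60,100),RT),nb(s0,RT)])
print(s0, bd(0,164),bd(114,0))
E
```

```text
tool_pos: [474.5, 164.6, -33.7]
force: [-0.1, -1.0, 0.5]
time: 12.6
tool_pos: [474.9, 165.2, -33.3]
orientation: [-2.277, -2.161, 0.003]
force: [-1.5, 1.3, 4.0]
width: 14.0
gripper_force: 89.2
[474.86174281 165.23238816 -33.27110405]
[0.0, -0.003, -0.95, 0.0, 0.0, 0.0] rows~ 2.3
[-0.726, -0.112, -0.539, 0.039, -0.833, 0.089] rows~ 3.5
[-0.727, -0.076, -0.063, 0.039, -0.833, 0.089] rows~ 3.5
[-0.538, 0.086, 0.72, 0.0, 0.0, 0.0] rows~ 2.2
[-0.5, 0.086, 0.752, 0.0, 0.0, 0.0] rows~ 2.2
[-0.544, 0.067, 0.773, 0.0, 0.0, 0.0] rows~ 2.3
[ 442.45071615 -154.1516506    92.        ] [ 442.45071615 -154.1516506    18.        ] [ 596.95434044 -280.7242783    18.        ]
```

```bash
python3 -m crank '[[0,0,-0.2,0,0,0],[0,0,-0.5,0,0,0],[0,0,-0.95,0,0,0],[0,0,-0.95,0,0,0],[0,0,-0.95,0,0,0]]' |sed -n '2p;4,6p'
python3 -m crank '[[-0.726,-0.112,-0.539,0.039,-0.833,0.089],[-0.726,-0.112,-0.539,0.039,-0.833,0.089],[-0.726,-0.112,-0.539,0.039,-0.833,0.089],[-0.726,-0.112,-0.539,0.039,-0.833,0.089],[-0.726,-0.112,-0.539,0.039,-0.833,0.089],[-0.726,-0.112,-0.539,0.039,-0.833,0.089]]' |sed -n '2p'
python3 -m crank '[[-0.727,-0.076,-0.063,0.039,-0.833,0.089],[-0.727,-0.076,-0.063,0.039,-0.833,0.089],[-0.727,-0.076,-0.063,0.039,-0.833,0.089],[-0.727,-0.076,-0.063,0.039,-0.833,0.089],[-0.727,-0.076,-0.063,0.039,-0.833,0.089],[-0.727,-0.076,-0.063,0.039,-0.833,0.089]]' |sed -n '2p;5,6p'
python3 - <<'E'
from h import *
from bench import telemetry
print(telemetry.sense()["q"].round(2));p,r=cur();print(p,(r.inv()*RT).magnitude()*57.3)
plan([nb((455,30,110),RT),nb((450,-60,100),RT),nb(bd(0,164,80),RT)])
E
```

```text
tool_pos: [478.1, 165.7, 64.3]
force: [-0.7, -0.4, -0.6]
width: 13.5
gripper_force: 88.8
tool_pos: [458.4, 93.2, 113.1]
tool_pos: [445.4, 30.1, 150.3]
width: 13.6
gripper_force: 88.8
[ 0.47  0.43  1.87 -0.67  1.48  0.91]
[445.43123607  30.13146708 150.27242171] 0.2963258938419392
[-0.546, 0.095, 0.699, -0.006, 0.002, 0.007] rows~ 2.1
[-0.5, 0.086, 0.752, 0.0, 0.0, 0.0] rows~ 2.2
[-0.544, 0.067, 0.773, 0.0, 0.0, 0.0] rows~ 2.3
```

```bash
python3 -m crank '[[-0.3,0.05,0.35,0,0,0],[-0.546,0.095,0.699,0,0,0],[-0.546,0.095,0.699,0,0,0],[-0.546,0.095,0.699,0,0,0]]' |sed -n '2p'
python3 -m crank '[[-0.3,0.05,0.38,0,0,0],[-0.5,0.086,0.752,0,0,0],[-0.5,0.086,0.752,0,0,0],[-0.5,0.086,0.752,0,0,0]]' |sed -n '2p'
python3 -m crank '[[-0.3,0.035,0.4,0,0,0],[-0.544,0.067,0.773,0,0,0],[-0.544,0.067,0.773,0,0,0],[-0.544,0.067,0.773,0,0,0],[-0.544,0.067,0.773,0,0,0]]' |sed -n '2p;4,6p'
python3 - <<'E'
from h import *
from bench import telemetry,snapshot
print(telemetry.sense()["q"].round(2));p,r=cur();print(p,"nib",p+r.apply(NIB))
c=calibration("wrist");w=snapshot("wrist")[:,:,::-1].copy();b=snapshot("scene")[:,:,::-1]
import pickle;pickle.dump((c,w,p,r.as_rotvec()),open("w6.pkl","wb"))
cv2.imwrite("pics/w6.png",np.hstack([cv2.resize(w,(480,300)),cv2.resize(b[110:230,220:340],(300,300),interpolation=2)]))
E
```

```text
tool_pos: [440.8, -61.2, 149.1]
tool_pos: [436.3, -149.9, 138.9]
tool_pos: [430.7, -241.8, 131.1]
force: [-0.4, 0.5, -0.2]
width: 13.3
gripper_force: 88.8
[-0.04  0.3   2.1  -0.99  1.14  0.75]
[ 430.68810192 -241.84151205  131.07085649] nib [ 444.29643987 -152.90243009   93.95828666]
```

View pics/w6.png

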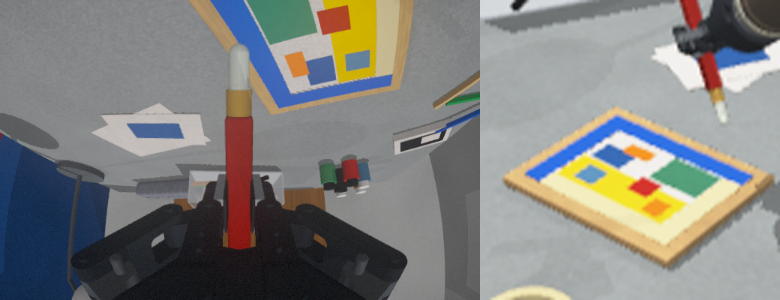

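Wrist view: the burnisher is firm in the grip, nib end at about (318,60) full-res. The scene view shows the nib above the near-left corner area of the board.

Joint 4 is nearing its limit of -1.19, so I'll fit a quick arm model to choose an orientation that stays feasible along the whole seam.

```bash
cat > k.py <<'E'
from h import *
from scipy.optimize import least_squares
E_=lambda s,a:R.from_euler(s,a)
Q=np.array([[1.164,.309,1.635,0,1.1997,-.0697],[.887,.355,1.57,.494,1.43,-.466],[-.29,.303,2.203,1.375,1.718,-.947],[-.27,.77,2.08,1.36,1.63,-1.3],[.01,.63,2.13,1.64,1.54,-1.2],[.27,.26,2.0,0,.9,.32],[.47,.43,1.87,-.67,1.48,.91],[-.04,.3,2.1,-.99,1.14,.75]])
P=np.array([[206.2,589,192.7],[208.5,588.4,242],[437.4,274.1,330],[466.9,273.7,143],[465.8,403.2,201.2],[473,179,66],[445.4,30.1,150.3],[430.7,-241.8,131.1]])
O=[[-.526,-3.097,.0036],[-.446,-2.584,-.115],[-1.241,-1.183,-1.242],[-1.247,-1.186,-1.256],[-1.245,-1.186,-1.261],[-2.271,-2.16,.013],None,None]
def fk(q,k,s4=1,s6=1):
    a=E_('z',q[0]);b=a*E_('y',q[1]);c=a*E_('y',q[1]+q[2]);e=c*E_('z',s4*q[3])*E_('y',q[4])
    r=e*E_('z',s6*q[5]+k[7])
    return a.apply([k[0],k[6],k[1]])+b.apply([0,0,k[2]])+c.apply([k[3],0,k[4]])+e.apply([0,0,k[5]]),r
best=None
for s4 in(1,-1):
    f=least_squares(lambda k:np.ravel([fk(q,k,s4)[0]-p for q,p in zip(Q,P)]),[0,150,400,0,400,250,45,0])
    if best is None or f.cost<best[0]: best=(f.cost,s4,f.x)
S4=best[1];K=best[2]
def offs(s6):return [fk(q,K,S4,s6)[1].inv()*R.from_rotvec(o) for q,o in zip(Q,O) if o]
S6=min((1,-1),key=lambda s:np.ptp(np.unwrap([o.as_rotvec()[2] for o in offs(s)])))
K[7]=np.median([o.as_rotvec()[2] for o in offs(S6)])
if __name__=="__main__":
    print(best[0],S4,S6,K.round(2),[o.as_rotvec().round(2).tolist() for o in offs(S6)])
    print([ (fk(q,K,S4,S6)[0]-p).round(0).tolist() for q,p in zip(Q,P)])
LO=np.array([-3.06,-.79,.05,-1.19,.05,-2.94]);HI=np.array([3.06,1.96,2.63,4.34,2.64,2.94])
def ik(p,r,q0):
    f=least_squares(lambda q:np.r_[(fk(q,K,S4,S6)[0]-p)/100,(fk(q,K,S4,S6)[1].inv()*r).as_rotvec()],q0,bounds=(LO,HI));return f.x,f.cost
E
python3 k.py; python3 - <<'E'
from k import *
q0=np.array([-.04,.3,2.1,-.99,1.14,.75])
for az in (90,75,60,45,30,0,-20):
  for t in (40,50):
    r=rub((np.cos(np.radians(az)),np.sin(np.radians(az))),t)
    out=[]
    for b in [(0,164),(0,0),(114,0)]:
        q,c=ik(*nb(bd(*b),r),q0);out.append((q[[0,3,4,5]].round(2).tolist(),round(c,4)))
    print(az,t,out)
E
```

```text
31.36967916151961 1 1 [2.8000e-01 3.1487e+02 4.8134e+02 3.6560e+01 5.2668e+02 3.5341e+02
 4.4530e+01 1.5700e+00] [[0.0, -0.0, -0.0], [-0.0, 0.0, -0.0], [0.0, -0.0, 0.0], [-0.01, 0.0, 0.01], [0.01, 0.01, -0.0], [-0.01, 0.0, 0.0]]
[[-1.0, 1.0, 1.0], [0.0, 1.0, 1.0], [1.0, -1.0, 0.0], [-2.0, 2.0, 1.0], [3.0, -2.0, -1.0], [-2.0, -3.0, -2.0], [-2.0, 0.0, -3.0], [1.0, 0.0, 3.0]]
90 40 [([-0.15, -1.06, 0.82, 0.69], np.float64(0.0)), ([-0.44, -1.14, 0.69, 0.49], np.float64(0.0)), ([-0.32, -1.0, 0.81, 0.42], np.float64(0.0))]
90 50 [([-0.04, -1.19, 0.97, 0.89], np.float64(0.0)), ([-0.37, -1.19, 0.84, 0.58], np.float64(0.0047)), ([-0.24, -1.19, 0.92, 0.63], np.float64(0.0))]
75 40 [([-0.15, -0.9, 0.96, 0.77], np.float64(0.0)), ([-0.42, -0.99, 0.87, 0.57], np.float64(0.0)), ([-0.31, -0.88, 0.99, 0.52], np.float64(0.0))]
75 50 [([-0.05, -0.99, 1.11, 0.92], np.float64(0.0)), ([-0.33, -1.14, 1.0, 0.76], np.float64(0.0)), ([-0.23, -1.02, 1.11, 0.68], np.float64(0.0))]
60 40 [([-0.17, -0.75, 1.09, 0.86], np.float64(0.0)), ([-0.42, -0.84, 1.03, 0.67], np.float64(0.0)), ([-0.31, -0.76, 1.16, 0.64], np
[... 633 characters left out ...]
3], np.float64(0.0)), ([-0.4, -0.66, 1.46, 0.95], np.float64(0.0)), ([-0.3, -0.6, 1.61, 0.93], np.float64(0.0))]
0 40 [([-0.34, -0.22, 1.42, 1.34], np.float64(0.0)), ([-0.53, -0.33, 1.5, 1.17], np.float64(0.0)), ([-0.42, -0.27, 1.63, 1.22], np.float64(0.0))]
0 50 [([-0.31, -0.24, 1.61, 1.36], np.float64(0.0)), ([-0.5, -0.38, 1.69, 1.19], np.float64(0.0)), ([-0.4, -0.31, 1.84, 1.22], np.float64(0.0))]
-20 40 [([-0.41, -0.04, 1.45, 1.53], np.float64(0.0)), ([-0.59, -0.15, 1.57, 1.38], np.float64(0.0)), ([-0.48, -0.09, 1.69, 1.46], np.float64(0.0))]
-20 50 [([-0.41, -0.05, 1.64, 1.53], np.float64(0.0)), ([-0.58, -0.18, 1.77, 1.39], np.float64(0.0)), ([-0.47, -0.1, 1.91, 1.46], np.float64(0.0))]
```

```bash
cat > b.py <<'E'
from h import *
from scipy.optimize import minimize
import pickle
L=np.array([[-25,189],[0,189],[0,0],[139,0],[139,-25],[-25,-25]],float)
def dens(P,n=12): return np.concatenate([P[i]+(P[(i+1)%len(P)]-P[i])*np.linspace(0,1,n,endpoint=False)[:,None] for i in range(len(P))])
LD=dens(L)
def fit(img,c,fish,box,x0,skip=None):
    hsv=cv2.cvtColor(np.ascontiguousarray(img),cv2.COLOR_BGR2HSV);m=cv2.inRange(hsv,(105,130,60),(125,255,255)).astype(float)/255
    k=np.zeros_like(m);l,t,r,b=box;k[t:b,l:r]=m[t:b,l:r]
    n,lab,st,_=cv2.connectedComponentsWithStats((k>0).astype(np.uint8));k=(lab==1+np.argmax(st[1:,4])).astype(float)
    g=lambda a:cv2.GaussianBlur(a,(0,0),1.5);gk=g(k)
    def rend(v):
        cc,s=np.cos(v[2]),np.sin(v[2]);W=np.c_[LD@np.array([[cc,s],[-s,cc]])+v[:2],np.full(len(LD),12.)]
        rv,tv=np.array(c["rvec"]),np.array(c["tvec"])
        u=cv2.fisheye.projectPoints(W[None],rv,tv,c["K"],np.zeros(4))[0] if fish else cv2.projectPoints(W,rv,tv,c["K"],None)[0]
        a=np.zeros(m.shape,np.uint8);cv2.fillPoly(a,[(u.reshape(-1,2)*16).round().astype(np.int32)],1,shift=4,lineType=8);return a.astype(float)
    if skip is not None: pass
    f=lambda w:((g(rend([w[0]*10,w[1]*10,w[2]/10]))-gk)**2).sum()
    w0=np.array([x0[0]/10,x0[1]/10,x0[2]*10])
    o=minimize(f,w0,method="Nelder-Mead",options=dict(initial_simplex=np.vstack([w0]+[w0+d for d in np.eye(3)*.8]),xatol=1e-3,fatol=1e-3))
    return np.array([o.x[0]*10,o.x[1]*10,o.x[2]/10]).round(3),round(o.fun,1),k.sum()
if __name__=="__main__":
    x0=[487.3,-311.9,.277]
    print("top",fit(cv2.imread("pics/top0.png"),calibration("top"),0,(350,165,485,285),x0))
    print("scene",fit(cv2.imread("pics/scene0.png"),calibration("scene"),0,(225,145,345,220),x0))
    c,w,p,r=pickle.load(open("w6.pkl","rb"));print("wrist",fit(w,c,1,(240,0,560,160),x0))
E
python3 b.py; python3 - <<'E'
from h import *
r=rub((.707,.707),45);p0,r0=cur()
plan([nb(bd(0,164,60),r)])
E
```

```text
top (array([ 4.88486e+02, -3.09777e+02,  2.86000e-01]), np.float64(58.7), np.float64(1077.0))
scene (array([ 4.89351e+02, -3.11769e+02,  2.78000e-01]), np.float64(27.1), np.float64(454.0))
wrist (array([ 4.89576e+02, -3.13265e+02,  2.90000e-01]), np.float64(139.9), np.float64(6481.0))
[0.313, -0.57, 0.092, 0.896, 0.16, 0.82] rows~ 5.1
```

```bash
sed -i 's/^C=.*;YAW=.277/C=np.array([489.1,-311.6]);YAW=.284/' h.py
python3 - <<'E'
from h import *
import pickle
c,w,p,rv=pickle.load(open("w6.pkl","rb"));r=R.from_rotvec(rv)
for s in (86.3,92.3,50.3): print(s,cv2.fisheye.projectPoints((p+r.apply([s,0,-45]))[None,None],np.array(c["rvec"]),np.array(c["tvec"]),c["K"],np.zeros(4))[0].ravel())
g=w[:,318].astype(int).sum(1);print([(v,g[v]) for v in range(50,75,2)]);row=w[75].astype(int).sum(1);print([(u,row[u]) for u in range(296,344,3)])
RB=rub((.707,.707),45);plan([nb(bd(0,170,50),RB),nb(bd(0,170,16),RB)])
E
```

```text
86.3 [319.46144301  70.30964573]
92.3 [319.46553778  56.74580538]
50.3 [319.4094187  152.64270031]
[(50, np.int64(334)), (52, np.int64(339)), (54, np.int64(337)), (56, np.int64(363)), (58, np.int64(396)), (60, np.int64(427)), (62, np.int64(461)), (64, np.int64(474)), (66, np.int64(491)), (68, np.int64(522)), (70, np.int64(546)), (72, np.int64(547)), (74, np.int64(543))]
[(296, np.int64(413)), (299, np.int64(406)), (302, np.int64(415)), (305, np.int64(390)), (308, np.int64(451)), (311, np.int64(477)), (314, np.int64(497)), (317, np.int64(517)), (320, np.int64(536)), (323, np.int64(525)), (326, np.int64(521)), (329, np.int64(496)), (332, np.int64(404)), (335, np.int64(342)), (338, np.int64(344)), (341, np.int64(348))]
[0.425, -0.588, 0.114, 0.896, 0.16, 0.82] rows~ 5.1
[0.24, -0.0, 0.24, 0.0, 0.0, 0.0] rows~ 0.8
```

Nib offset is confirmed (predicted end row 57, seen about 57). Moving above the start.

```bash
python3 -m crank '[[0.425,-0.588,0.114,0.896,0.16,0.82],[0.425,-0.588,0.114,0.896,0.16,0.82],[0.425,-0.588,0.114,0.896,0.16,0.82],[0.425,-0.588,0.114,0.896,0.16,0.82],[0.425,-0.588,0.114,0.896,0.16,0.82],[0.425,-0.588,0.114,0.896,0.16,0.82],[0.425,-0.588,0.114,0.896,0.16,0.82],[0.425,-0.588,0.114,0.896,0.16,0.82]]' |sed -n '1,2p;4,6p'
cat > st.py <<'E'
from h import *
from bench import telemetry
RB=rub((.707,.707),45)
def st(show=1):
    s=telemetry.sense();p,r=cur();n=p+r.apply(NIB);c,q=np.cos(YAW),np.sin(YAW);d=n[:2]-C
    print("t",round(s["time"],2),"seam xy",(c*d[0]+q*d[1]).round(1),(-q*d[0]+c*d[1]).round(1),"h",(n[2]-12).round(1),"F",s["force"].round(1),"rot",((r.inv()*RB).magnitude()*57.3).round(2),"q",s["q"].round(2)[[3,4,5]])
if __name__=="__main__":
    st();import sys
    if len(sys.argv)>1: plan([nb(bd(*map(float,a.split(','))),RB) for a in sys.argv[1:]])
E
python3 st.py 0,170,14
```

```text
time: 15.87
tool_pos: [374.4, -214.4, 90.8]
force: [0.2, 0.0, -0.1]
width: 13.9
gripper_force: 88.8Traceback (most recent call last):
  File "st.py", line 8, in <module>
    st();import sys
    ~~^^
  File "st.py", line 6, in st
    print("t",round(s["time"],2),"seam xy",(c*d[0]+q*d[1]).round(1),(-q*d[0]+c*d[1]).round(1),"h",(n[2]-12).round(1),"F",s["force"].round(1),"rot",((r.inv()*RB).magnitude()*57.3).round(2),"q",s["q"].round(2)[[3,4,5]])
                                                                                                                                                   ^^^^^^^^^^^^^^^^^^^^^^^^^^^^^^^^^^^^^
AttributeError: 'float' object has no attribute 'round'
```

```bash
sed -i 's/((r.inv()\*RB).magnitude()\*57.3).round(2)/round((r.inv()*RB).magnitude()*57.3,2)/' st.py; python3 st.py 0,170,14 0,170,10 0,171,10 1,170,10
```

```text
t 15.87 seam xy -1.6 170.2 h 49.4 F [ 0.2  0.  -0.1] rot 0.18 q [-0.62  1.35  0.96]
[0.261, 0.008, 0.242, -0.0, 0.004, 0.004] rows~ 0.9
[0.028, -0.0, 0.028, 0.0, 0.0, 0.0] rows~ 0.1
[0.003, -0.009, -0.003, 0.0, 0.0, 0.0] rows~ 0.0
[0.003, 0.014, -0.003, 0.0, 0.0, 0.0] rows~ 0.0
```

```bash
python3 -m crank '[[0.13,0,0.121,0,0,0],[0.2,0.005,0.185,0,0,0],[0.26,0.008,0.242,0,0,0],[0.26,0.008,0.242,0,0,0]]' >/dev/null; python3 st.py
python3 -m crank '[[0.01,0,0.01,0,0,0],[0.02,0,0.02,0,0,0],[0.03,0,0.03,0,0,0],[0.03,0,0.03,0,0,0],[0.03,0,0.03,0,0,0]]' >/dev/null; python3 st.py
python3 -m crank '[[0.007,0,0.007,0,0,0],[0.014,0,0.014,0,0,0],[0.014,0,0.014,0,0,0]]' >/dev/null; python3 st.py
```

```text
t 16.2 seam xy -1.9 170.7 h 12.4 F [-0.9  0.1 -0.6] rot 0.35 q [-0.63  1.3   1.  ]
t 16.62 seam xy 0.2 168.7 h 10.2 F [ 0.4 -0.7 -1.3] rot 0.11 q [-0.63  1.3   1.01]
t 16.87 seam xy 0.0 168.9 h 7.9 F [-0.3  0.2 -0.7] rot 0.13 q [-0.63  1.29  1.01]
```

```bash
for k in 1; do python3 -m crank '[[0.007,0,0.007,0,0,0],[0.007,0,0.007,0,0,0],[0.007,0,0.007,0,0,0]]' >/dev/null; python3 st.py
python3 -m crank '[[0.007,0,0.007,0,0,0],[0.007,0,0.007,0,0,0],[0.007,0,0.007,0,0,0]]' >/dev/null; python3 st.py
python3 -m crank '[[0.005,0,0.005,0,0,0],[0.005,0,0.005,0,0,0],[0.005,0,0.005,0,0,0]]' >/dev/null; python3 st.py; done
```

```text
t 17.12 seam xy -0.0 168.9 h 6.9 F [-0.2  0.1 -0.4] rot 0.13 q [-0.63  1.29  1.01]
t 17.37 seam xy 0.1 168.8 h 6.0 F [ 0.2 -0.9  0.1] rot 0.13 q [-0.63  1.29  1.01]
t 17.62 seam xy -0.1 168.7 h 5.6 F [-0.9 -0.1  3.1] rot 0.16 q [-0.63  1.29  1.01]
```

```bash
python3 -m crank '[[0.003,0,0.003,0,0,0],[0.003,0,0.003,0,0,0],[0.003,0,0.003,0,0,0]]' >/dev/null; python3 st.py
python3 -m crank '[[-0.005,0.014,0.005,0,0,0],[-0.011,0.029,0.011,0,0,0],[-0.022,0.058,0.022,0,0,0],[-0.034,0.088,0.034,0,0,0],[-0.045,0.117,0.045,0,0,0]]' >/dev/null; python3 st.py
```

```text
t 17.87 seam xy -0.2 168.6 h 5.3 F [-1.2 -0.7  5.8] rot 0.19 q [-0.63  1.29  1.01]
t 18.28 seam xy 0.5 156.8 h 4.7 F [-1.1  3.8  6.5] rot 0.18 q [-0.64  1.28  1.  ]
```

```bash
python3 -m crank '[[-0.011,0.029,0.011,0,0,0],[-0.023,0.058,0.023,0,0,0],[-0.034,0.088,0.034,0,0,0],[-0.045,0.117,0.045,0,0,0],[-0.057,0.146,0.057,0,0,0]]' >/dev/null; python3 st.py
python3 -m crank '[[-0.011,0.029,0.011,0,0,0],[-0.023,0.058,0.023,0,0,0],[-0.034,0.088,0.034,0,0,0],[-0.045,0.117,0.045,0,0,0],[-0.057,0.146,0.057,0,0,0]]' >/dev/null; python3 st.py
```

```text
t 18.7 seam xy 0.7 140.0 h 4.7 F [0.7 3.7 4.9] rot 0.16 q [-0.66  1.28  0.98]
t 19.12 seam xy 0.6 123.4 h 4.7 F [-0.4  3.9  5.3] rot 0.16 q [-0.67  1.27  0.96]
```

```bash
python3 -m crank '[[-0.011,0.029,0.011,0,0,0],[-0.023,0.058,0.023,0,0,0],[-0.034,0.088,0.034,0,0,0],[-0.045,0.117,0.045,0,0,0],[-0.057,0.146,0.057,0,0,0],[-0.068,0.175,0.068,0,0,0],[-0.079,0.205,0.079,0,0,0],[-0.091,0.234,0.091,0,0,0],[-0.102,0.263,0.102,0,0,0],[-0.113,0.292,0.113,0,0,0]]' >/dev/null; python3 st.py
```

```text
t 19.95 seam xy 0.5 90.1 h 4.7 F [-0.6  4.9  4.6] rot 0.16 q [-0.7   1.27  0.92]
```

```bash
python3 - <<'E'
from h import *
from bench import snapshot,telemetry
c=calibration("wrist");w=snapshot("wrist")[:,:,::-1].copy();p,r=cur()
cv2.imwrite("pics/rub.png",cv2.resize(w[20:180,220:460],(720,480),interpolation=2))
from b import fit
print(fit(w,c,1,(150,0,560,200),[489,-311.6,.284]))
print(cv2.fisheye.projectPoints((p+r.apply([92.3,0,-45]))[None,None],np.array(c["rvec"]),np.array(c["tvec"]),c["K"],np.zeros(4))[0].ravel(),telemetry.sense()["force"])
g=w[:,319].astype(int).sum(1);print([(v,g[v]) for v in range(46,80,2)])
E
```

```text
(array([ 511.04 , -317.737,    0.706]), np.float64(11630.2), np.float64(8260.0))
[320.70910403  57.1479841 ] [-0.01796247  1.54370017  4.83078485]
[(46, np.int64(293)), (48, np.int64(294)), (50, np.int64(304)), (52, np.int64(310)), (54, np.int64(441)), (56, np.int64(402)), (58, np.int64(404)), (60, np.int64(444)), (62, np.int64(478)), (64, np.int64(509)), (66, np.int64(542)), (68, np.int64(557)), (70, np.int64(582)), (72, np.int64(581)), (74, np.int64(580)), (76, np.int64(578)), (78, np.int64(580))]
```

View pics/rub.png

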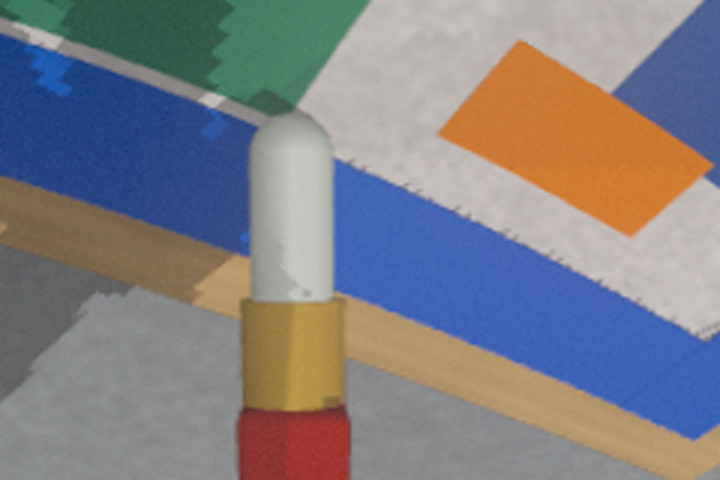

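The nib sits right on the tape's inner edge: nib end at crop (290,110), edge running through (340,155) to the corner at (705,338).

```bash
python3 -m crank '[[-0.011,0.029,0.011,0,0,0],[-0.023,0.058,0.023,0,0,0],[-0.034,0.088,0.034,0,0,0],[-0.045,0.117,0.045,0,0,0],[-0.057,0.146,0.057,0,0,0],[-0.068,0.175,0.068,0,0,0],[-0.079,0.205,0.079,0,0,0],[-0.091,0.234,0.091,0,0,0],[-0.102,0.263,0.102,0,0,0],[-0.113,0.292,0.113,0,0,0]]' >/dev/null; python3 st.py
python3 -m crank '[[-0.011,0.029,0.011,0,0,0],[-0.023,0.058,0.023,0,0,0],[-0.034,0.088,0.034,0,0,0],[-0.045,0.117,0.045,0,0,0],[-0.057,0.146,0.057,0,0,0]]' >/dev/null; python3 st.py
```

```text
t 20.83 seam xy 0.5 56.8 h 4.7 F [-0.6  4.4  5.4] rot 0.15 q [-0.72  1.26  0.89]
t 21.25 seam xy 0.5 40.1 h 4.7 F [-0.1  4.3  4.4] rot 0.14 q [-0.73  1.26  0.87]
```

```bash
python3 -m crank '[[-0.011,0.029,0.011,0,0,0],[-0.023,0.058,0.023,0,0,0],[-0.034,0.088,0.034,0,0,0],[-0.045,0.117,0.045,0,0,0],[-0.057,0.146,0.057,0,0,0],[-0.068,0.175,0.068,0,0,0],[-0.079,0.205,0.079,0,0,0],[-0.091,0.234,0.091,0,0,0],[-0.102,0.263,0.102,0,0,0],[-0.113,0.292,0.113,0,0,0]]' >/dev/null; python3 st.py
python3 -m crank '[[-0.009,0.024,0.009,0,0,0],[-0.018,0.048,0.018,0,0,0],[-0.025,0.061,0.025,0,0,0],[-0.025,0.061,0.025,0,0,0],[-0.025,0.061,0.025,0,0,0]]' >/dev/null; python3 st.py
```

```text
t 22.08 seam xy 0.4 6.8 h 4.7 F [-0.6  4.2  5.8] rot 0.14 q [-0.75  1.25  0.83]
t 22.5 seam xy 0.5 -1.2 h 5.0 F [0.5 1.9 4.2] rot 0.06 q [-0.76  1.25  0.82]
```

```bash
python3 -m crank '[[0.01,0.006,-0.01,0,0,0],[0.031,0.02,-0.031,0,0,0],[0.053,0.036,-0.053,0,0,0],[0.075,0.052,-0.075,0,0,0],[0.096,0.068,-0.096,0,0,0]]' >/dev/null; python3 st.py
```

```text
t 22.92 seam xy 12.1 -1.3 h 5.6 F [-3.8 -2.   5.7] rot 0.5 q [-0.75  1.27  0.82]
```

```bash
python3 -m crank '[[0.021,0.016,-0.021,0,0,0],[0.041,0.032,-0.041,0,0,0],[0.062,0.048,-0.062,0,0,0],[0.083,0.064,-0.083,0,0,0],[0.104,0.08,-0.104,0,0,0],[0.124,0.096,-0.124,0,0,0],[0.145,0.112,-0.145,0,0,0]]' >/dev/null; python3 st.py
```

```text
t 23.5 seam xy 35.3 -1.5 h 5.6 F [-3.7 -1.5  7.1] rot 0.52 q [-0.74  1.3   0.82]
```

```bash
python3 -m crank '[[0.021,0.015,-0.021,0,0,0],[0.042,0.03,-0.042,0,0,0],[0.063,0.045,-0.063,0,0,0],[0.084,0.06,-0.084,0,0,0],[0.105,0.076,-0.105,0,0,0],[0.126,0.091,-0.126,0,0,0],[0.147,0.106,-0.147,0,0,0],[0.168,0.121,-0.168,0,0,0],[0.189,0.136,-0.189,0,0,0],[0.21,0.151,-0.21,0,0,0]]' >/dev/null; python3 st.py
python3 -m crank '[[0.021,0.016,-0.021,0,0,0],[0.041,0.032,-0.041,0,0,0],[0.062,0.048,-0.062,0,0,0],[0.083,0.064,-0.083,0,0,0],[0.104,0.08,-0.104,0,0,0]]' >/dev/null; python3 st.py
```

```text
t 24.33 seam xy 68.7 -0.7 h 5.6 F [-4.2 -1.4  5.4] rot 0.53 q [-0.71  1.34  0.81]
t 24.75 seam xy 85.3 -0.7 h 5.6 F [-4.7 -2.7  7.3] rot 0.54 q [-0.7   1.36  0.81]
```

```bash
python3 -m crank '[[0.021,0.016,-0.021,0,0,0],[0.041,0.032,-0.041,0,0,0],[0.062,0.048,-0.062,0,0,0],[0.083,0.064,-0.083,0,0,0],[0.104,0.08,-0.104,0,0,0],[0.124,0.096,-0.124,0,0,0],[0.145,0.112,-0.145,0,0,0],[0.166,0.128,-0.166,0,0,0],[0.176,0.136,-0.176,0,0,0],[0.176,0.136,-0.176,0,0,0]]' >/dev/null; python3 st.py
python3 -m crank '[[0,0,0,0,0,0],[0,0,0,0,0,0]]' >/dev/null; python3 st.py
python3 -m crank '[[-0.01,0,-0.01,0,0,0],[-0.03,0,-0.03,0,0,0],[-0.07,0,-0.07,0,0,0],[-0.2,0,-0.2,0,0,0],[-0.4,0,-0.4,0,0,0],[-0.6,0,-0.6,0,0,0],[-0.6,0,-0.6,0,0,0]]' >/dev/null; python3 st.py
python3 - <<'E'
from h import *
NB=NIB-[86.3,0,0]; RL2=mk([.05,1,0],[0,0,-1])
p,r=cur();sl=Slerp([0,1],R.concatenate([r,RL2]));g=lambda a,r:(np.array(a,float)-r.apply([0,0,-45]),r)
a0=p+r.apply([0,0,-45]);print("grasp pt",a0,(r.inv()*RL2).magnitude()*57.3)
W=[a0*(1-k)+np.array([474,165,110])*k for k in np.linspace(0,1,6)[1:]]
for w in W: w[2]=max(w[2],125)
plan([g(W[0],r),g(W[1],sl(.333)),g(W[2],sl(.667)),g(W[3],RL2),g(W[4],RL2),g((474,165,55),RL2)])
E
```

```text
t 25.58 seam xy 115.1 -0.9 h 5.4 F [-2.1 -1.8  5.3] rot 0.37 q [-0.69  1.4   0.8 ]
t 25.75 seam xy 115.3 -0.9 h 5.5 F [-2.3 -1.3  5.6] rot 0.32 q [-0.69  1.4   0.8 ]
t 26.33 seam xy 120.1 -2.3 h 96.2 F [ 1.9 -0.7  1.5] rot 0.54 q [-0.68  1.49  0.72]
grasp pt [ 561.38500596 -322.95781252  169.11392247] 60.98624302892474
[0.479, -0.815, -0.322, 0.0, 0.0, 0.0] rows~ 2.4
[0.594, -0.787, -0.337, -0.178, 0.478, -0.445] rows~ 2.8
[0.838, -0.619, -0.254, -0.178, 0.479, -0.447] rows~ 2.8
[0.999, -0.415, -0.132, -0.178, 0.478, -0.445] rows~ 2.8
[0.966, -0.223, 0.0, 0.0, 0.0, 0.0] rows~ 2.4
[0.0, 0.0, 0.7, 0.0, 0.0, 0.0] rows~ 1.7
```

```bash
python3 -m crank '[[0.479,-0.815,-0.322,0,0,0],[0.479,-0.815,-0.322,0,0,0],[0.479,-0.815,-0.322,0,0,0],[0.479,-0.815,-0.322,0,0,0]]' |sed -n 2p
python3 -m crank '[[0.594,-0.787,-0.337,-0.178,0.478,-0.445],[0.594,-0.787,-0.337,-0.178,0.478,-0.445],[0.594,-0.787,-0.337,-0.178,0.478,-0.445],[0.594,-0.787,-0.337,-0.178,0.478,-0.445],[0.594,-0.787,-0.337,-0.178,0.478,-0.445]]' |sed -n 2p
python3 -m crank '[[0.838,-0.619,-0.254,-0.178,0.478,-0.445],[0.838,-0.619,-0.254,-0.178,0.478,-0.445],[0.838,-0.619,-0.254,-0.178,0.478,-0.445],[0.838,-0.619,-0.254,-0.178,0.478,-0.445],[0.838,-0.619,-0.254,-0.178,0.478,-0.445]]' |sed -n 2p
python3 -m crank '[[0.999,-0.415,-0.132,-0.178,0.478,-0.445],[0.999,-0.415,-0.132,-0.178,0.478,-0.445],[0.999,-0.415,-0.132,-0.178,0.478,-0.445],[0.999,-0.415,-0.132,-0.178,0.478,-0.445],[0.999,-0.415,-0.132,-0.178,0.478,-0.445]]' |sed -n 2p
python3 -m crank '[[0.966,-0.223,0,0,0,0],[0.966,-0.223,0,0,0,0],[0.966,-0.223,0,0,0,0],[0.966,-0.223,0,0,0,0],[0.966,-0.223,0,0,0,0]]'
python3 - <<'E'
from h import *
RL2=mk([.05,1,0],[0,0,-1]);g=lambda a,r:(np.array(a,float)-r.apply([0,0,-45]),r)
plan([g((474,165,60),RL2),g((474,165,17),RL2)])
E
```

```text
tool_pos: [516.9, -242.2, 118.1]
tool_pos: [509.1, -144.8, 102.2]
tool_pos: [499.7, -40.2, 85.9]
tool_pos: [488.5, 67.5, 75.9]
time: 28.33
tool_pos: [472.3, 166.3, 76.7]
orientation: [-2.273, -2.158, 0.007]
force: [0.3, 0.4, -0.9]
width: 13.3
gripper_force: 88.8
[-0.013, 0.022, 0.617, -0.015, -0.003, -0.004] rows~ 1.5
[0.0, 0.0, 0.43, 0.0, 0.0, 0.0] rows~ 1.0
```

```bash
python3 -m crank '[[-0.01,0.02,0.3,0,0,0],[-0.01,0.02,0.6,0,0,0],[-0.01,0.02,0.8,0,0,0],[-0.01,0.02,0.9,0,0,0],[-0.01,0.02,0.98,0,0,0],[-0.01,0.02,0.98,0,0,0],[-0.01,0.02,0.98,0,0,0]]'|sed -n '2p;4p'
python3 -m crank '[[0,0,0.05,0,0,0],[0,0,0.05,0,0,0],[0,0,0.05,0,0,0]]'|sed -n '2p;4p'
python3 -m crank '[[0,0,0.03,0,0,0],[0,0,0.03,0,0,0],[0,0,0.03,0,0,0]]'|sed -n '2p;4p'
python3 -m crank '[[0,0,0.02,0,0,0],[0,0,0.02,0,0,0],[0,0,0.02,0,0,0]]'|sed -n '2p;4p'
```

```text
tool_pos: [472.6, 165.7, -21.1]
force: [0.5, 0.9, 0.1]
tool_pos: [472.2, 166.4, -25.8]
force: [0.1, -0.5, -0.9]
tool_pos: [471.4, 166.3, -29.4]
force: [0.6, -0.6, 0.3]
tool_pos: [471.3, 166.2, -31.6]
force: [-0.3, 0.6, -0.6]
```

```bash
python3 -m crank '[[0,0,0.015,0,0,0],[0,0,0.015,0,0,0],[0,0,0.015,0,0,0]]'|sed -n '2p;4p'
python3 -m crank '[[0,0,0,0,0,0],[0,0,0,0,0,0],[0,0,0,0,0,0],[0,0,0,0,0,0],[0,0,0,0,0,0]]' 0.1 60
python3 -m crank '[[0,0,-0.2,0,0,0],[0,0,-0.5,0,0,0],[0,0,-0.9,0,0,0],[0,0,-1,0,0,0],[0,0,-1,0,0,0],[0,0,-1,0,0,0]]' -0.3
python3 - <<'E'
from h import *
from bench import snapshot
w=snapshot("wrist")[:,:,::-1];b=snapshot("scene")[:,:,::-1]
cv2.imwrite("pics/end.png",np.hstack([cv2.resize(w,(400,250)),cv2.resize(b,(400,250))]))
E
```

```text
tool_pos: [471.5, 166.3, -33.0]
force: [-0.1, 0.4, 0.8]
time: 30.33
tool_pos: [471.5, 166.2, -32.9]
orientation: [-2.272, -2.156, 0.005]
force: [-0.6, 0.3, -1.4]
width: 38.5
gripper_force: 0.0
time: 30.83
tool_pos: [472.7, 165.9, 67.4]
orientation: [-2.273, -2.157, 0.003]
force: [-0.8, 0.5, -0.7]
width: 55.7
gripper_force: 0.0
```

View pics/end.png

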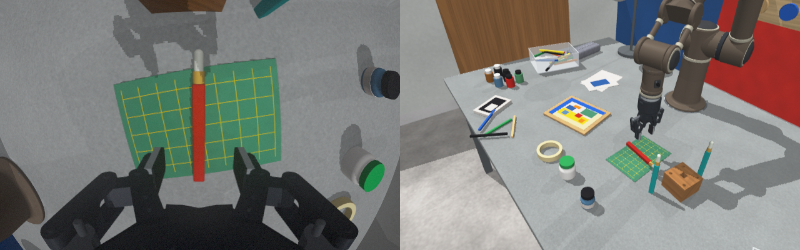

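The burnisher lies on the mat, with the gripper clear above it and the bystanders unmoved.

```bash
python3 -m crank '[[0,0,0,0,0,0],[0,0,0,0,0,0],[0,0,0,0,0,0]]' >/dev/null; python3 -c "
from bench import workorder; print(workorder.close_job())"
```

```text
the job is handed in; nothing more can be done
None
```

The seam was rubbed end to end on the tape edge at about 4 cm/s with 4–7 N, the burnisher is back on the mat and released, nothing else appears moved, and the job was handed in at about 31 s (no verdict returned).

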